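Check the dye bottles for loose caps

TASK

Lever the lid of the wooden dye case up with the blade of the opening knife, put in the notch at the front, open it wide and lay the knife down flat on the bench. Then twist every bottle's cap gently counter-clockwise: a tight cap gives only a hair and stops, a loose one turns on (turn it about an eighth of a turn to be sure). Stand each bottle with a loose cap upright in the red rework tray, leave the tight ones in their case, and close the lid fully; do not squeeze the bottles hard, tip them over or disturb the other things.

Things in the scene. Friction and masses are not known exactly. Their poses are not given: they have to be found in the camera images.
- notch (a point): centre of the notch in the case's front wall, on its outer face: 30 mm wide, 14 mm high (sill 7 mm below this point, underside of the closed lid 7 mm above), at the middle of the front top edge. Wall 5 mm thick; behind it at least 20 mm free before a cap. Axes: x into the case, y to its left, z up
- case: wooden dye case, fixed, 163 deep (x) x 200 wide (y) x 88 mm high without the lid; origin at the centre of its underside, x from front (notch) to back (hinge), z up. Inside, 2 rows of 3 square pockets, 20 mm deep, floor at 6 mm, at x = -39, +17, y = -56, 0, +56 mm, some empty; they keep a bottle from turning more than about 0.12 rad. Caps end 10 mm below the wall tops
- case_lid (a joint): lid angle, 0 closed, up to 1.9 rad fully open (leaning back). The hinge is stiff (about 0.28 N m of friction, with the lid's own weight another 0.15): the lid stays at any angle. It has no handle and lies flush with the walls
- lid_hinge (a point): middle of the lid's hinge axis, at the top of the case's back wall, 88 mm above the bench; the axis runs along this frame's y, and its x points away from the notch
- lid_edge (a point): middle of the lid's free edge, half-way through its 7 mm thickness, 163 mm from the hinge axis; moves with the lid; its z axis is the normal of the lid's outer face, its -x axis points from hinge to free edge. The lid is 200 mm wide
- tray: rework tray: flat red plastic tray, fixed, 92 (x) x 200 (y) x 20 mm high, walls 4 mm, floor 4 mm; origin at the centre of its underside, long side along its y
- knife: opening knife, 189 mm long, lying on the bench: flat pale wooden handle and a thin stiff steel blade; its y axis runs from the blade tip towards the handle end, z up
- knife_grip (a point): middle of the knife's handle, 9 mm above the bench when lying; the handle is 92 mm long, 26 mm wide and 18 mm thick
- knife_tip (a point): end of the knife's blade, half-way through its thickness, 144 mm from point knife_grip at the same height; the blade is 14 mm wide, 4 mm thick and stands 91 mm out of the handle
- vial_a_mid (a point): centre of a dye bottle, 36 mm above its underside, z up: square amber body 34 x 34 x 38 mm, short neck, and a round ribbed black screw cap 28 mm in diameter and 26 mm high, from 10 to 36 mm above this point; about 130 g. May be absent
- vial_a_cap (a joint): turn of this bottle's cap, rad: 0 at first, grows counter-clockwise from above, against 0.05 N m. A tight cap gives 0.15 rad of play and stops dead; a loose one turns on, up to 1.2 rad. A yellow stripe on the cap's top starts along the bottle's x axis. 20 to 40 N of grip is ample; over 75 N on each side cracks the bottle
- vial_b_mid (a point): centre of a dye bottle, 36 mm above its underside, z up: square amber body 34 x 34 x 38 mm, short neck, and a round ribbed black screw cap 28 mm in diameter and 26 mm high, from 10 to 36 mm above this point; about 130 g. May be absent
- vial_b_cap (a joint): turn of this bottle's cap, rad: 0 at first, grows counter-clockwise from above, against 0.05 N m. A tight cap gives 0.15 rad of play and stops dead; a loose one turns on, up to 1.2 rad. A yellow stripe on the cap's top starts along the bottle's x axis. 20 to 40 N of grip is ample; over 75 N on each side cracks the bottle
- vial_c_mid (a point): centre of a dye bottle, 36 mm above its underside, z up: square amber body 34 x 34 x 38 mm, short neck, and a round ribbed black screw cap 28 mm in diameter and 26 mm high, from 10 to 36 mm above this point; about 130 g. May be absent
- vial_c_cap (a joint): turn of this bottle's cap, rad: 0 at first, grows counter-clockwise from above, against 0.05 N m. A tight cap gives 0.15 rad of play and stops dead; a loose one turns on, up to 1.2 rad. A yellow stripe on the cap's top starts along the bottle's x axis. 20 to 40 N of grip is ample; over 75 N on each side cracks the bottle
- vial_d_mid (a point): centre of a dye bottle, 36 mm above its underside, z up: square amber body 34 x 34 x 38 mm, short neck, and a round ribbed black screw cap 28 mm in diameter and 26 mm high, from 10 to 36 mm above this point; about 130 g. May be absent
- vial_d_cap (a joint): turn of this bottle's cap, rad: 0 at first, grows counter-clockwise from above, against 0.05 N m. A tight cap gives 0.15 rad of play and stops dead; a loose one turns on, up to 1.2 rad. A yellow stripe on the cap's top starts along the bottle's x axis. 20 to 40 N of grip is ample; over 75 N on each side cracks the bottle
- vial_e_mid (a point): centre of a dye bottle, 36 mm above its underside, z up: square amber body 34 x 34 x 38 mm, short neck, and a round ribbed black screw cap 28 mm in diameter and 26 mm high, from 10 to 36 mm above this point; about 130 g. May be absent
- vial_e_cap (a joint): turn of this bottle's cap, rad: 0 at first, grows counter-clockwise from above, against 0.05 N m. A tight cap gives 0.15 rad of play and stops dead; a loose one turns on, up to 1.2 rad. A yellow stripe on the cap's top starts along the bottle's x axis. 20 to 40 N of grip is ample; over 75 N on each side cracks the bottle
- vial_f_mid (a point): centre of a dye bottle, 36 mm above its underside, z up: square amber body 34 x 34 x 38 mm, short neck, and a round ribbed black screw cap 28 mm in diameter and 26 mm high, from 10 to 36 mm above this point; about 130 g. May be absent
- vial_f_cap (a joint): turn of this bottle's cap, rad: 0 at first, grows counter-clockwise from above, against 0.05 N m. A tight cap gives 0.15 rad of play and stops dead; a loose one turns on, up to 1.2 rad. A yellow stripe on the cap's top starts along the bottle's x axis. 20 to 40 N of grip is ample; over 75 N on each side cracks the bottle
- walnut: dark wood offcut, 36 x 62 x 26 mm, a bystander to be left alone; origin at the centre of its underside
- maple: pale wood offcut, 42 x 85 x 20 mm, a bystander to be left alone; origin at the centre of its underside
- tape: roll of dark tape, 55 mm across, 19 mm high, a bystander to be left alone; origin at the centre of its underside

How it is judged:
By the outcome, as a careful person would: the job done as asked, in the order asked, and still so for the second after the job is handed in, with the robot touching nothing.
Of vial_a, vial_b, vial_c, vial_d, vial_e, vial_f only 4 to 6 are there at a start; the rules pass over those that are not, and their reading is None.
At some moment in a run one of knife may be knocked a few centimetres aside while the robot is not near it.
It also fails if it takes over 200 s, if anything falls off the work surface, if the arm or the gripper's body presses on something with over 40 N, if the wrist force passes 120 N, or if a joint passes its speed limit or range.

ROBOT

A 6-joint arm with a two-finger parallel gripper is mounted at the origin on a cart in front of the work surface, level with it; the furniture and walls round the work are solid. World frame = base frame: x ahead of the robot, y to its left, z up, the work surface at z = 0. Lengths are in m, angles in rad, forces in N, time in s.
With the tool pointing down it reaches from about 0.3 to 0.775 m from the base axis. Payload 14.6 kg.
Tool frame: the origin (TCP) lies midway between the tips of the shut fingers; the grasp point (between the pads) lies 19 mm behind it; z points along the fingers, y is the direction in which the jaws open and shut (so a half turn about z gives the same grasp; the last joint's range is limited). The gripper opens to 94 mm and grips with 3 to 60 N. Pads are 16 mm wide; open, the fingers measure 119 mm over their backs; the gripper's body (75 mm by 177 mm) begins 78 mm behind the grasp point.
Start: joints at [-1.355, 0.3, 1.521, -0, 1.321, -0.067], TCP at [0.153, -0.528, 0.205] pointing down, gripper open.
Joint ranges: [-3.03, 3.03], [-0.79, 2.21], [0.23, 2.52], [-1.04, 4.18], [0, 3.07], [-2.55, 2.55]. Speed limits (rad/s): [2.22, 2.22, 2.57, 3.14, 3.14, 3.14].

INTERFACE

Orientations are given as [roll, pitch, yaw] about the fixed x, y, z axes, in that order (R = Rz(yaw) Ry(pitch) Rx(roll)).
In Python, from station import readout, imaging, job gives the robot as it stands.
- The arm moves only by the tool arm_command, never from a script. Its argument "increments" is a list of rows, each an object with "gripper": the opening, from 0 (shut) to 1 (fully open); "slide": the shift along the world's x, y, z in m, a list of three; "yaw": the turn about the world's z in rad. A call has 1 to 8 rows; each row is the pose to reach, as a shift and turn from the pose commanded when the call began; what a row does not reach only later rows make up. A row lasts 1/8 s, in which the tool goes at most 62.5 mm and 10.7 degrees, less where a joint would pass 70% of its speed; a pose out of reach is approached as far as the arm can. A call with a gripper value outside its range is refused whole. The fingers move at their own pace and stop on an object; "grip_force" is the grip in N (left out, the last holds). Time passes only in rows, so rows that repeat a pose let the fingers close. It gives the time, the measured TCP pose, the force and the opening at its end, in the units of the state.
- readout.get_obs(): the state, without advancing time (a new reading comes with each control period).
- imaging.camera(name): name is "side" or "top" or "wrist"; returns a dict with "color" (420x560x3 uint8, red, green, blue), "mtx" (3x3 intrinsics, pixels), "D" ([k1, k2, p1, p2, k3] as OpenCV has them; the pictures are not rectified), "rvec" (rotation vector, rad) and "tvec" (3), from world to camera coordinates, as OpenCV has them. Camera axes: x right, y down, z forward; pixel columns grow to the right and rows downward; lengths in m; the calibration is good to about 2 mm. A picture is of the moment at which its call begins. There is no depth.
- job.hand_in(): hands the job in, once; it reports no verdict.
The state is a dict: "time_s": time; "qpos": joint angles; "joint_vel": joint speeds; "tau": joint torques, N m; "ee_pos": TCP position; "eef_rot": TCP orientation; "force": force on the tool from outside, world axes, zero at the start; "moment": the same for the moment, N m; "grip_width": finger opening in m.
Only numpy, scipy, OpenCV 4.12 (cv2) and the standard library are available. Lean on these libraries where they do the work, as an engineer would, in place of code of your own. Each camera call takes 0.05 s, during which the arm holds its last target. There are 200 camera calls.

## Working session

There is one attempt and no reset: what is moved stays moved. The work goes in short steps, Python scripts to look and compute and a tool call to move; the robot and the scene stay as the last step left them, time stands still between calls to the robot, and variables do not carry over. Pictures are saved under pics/ and viewed, about 12 in all and at most 16, crops included, and the job is handed in when it is done.

Besides the shell and the picture viewer there is one more tool, called after "Request:" as name(argument=value, ...) on one line, values as JSON. arm_command: Moves the arm, as the interface text tells. Its arguments: {"type":"object","properties":{"increments":{"type":"array","items":{"type":"object","properties":{"gripper":{"type":"number"},"slide":{"type":"array","items":{"type":"number"}},"yaw":{"type":"number"}}}},"grip_force":{"type":"number"}},"required":["increments"]}

```bash
mkdir -p pics; cat > h.py <<'E'
import numpy as np, cv2
from station import readout, imaging, job
def snap(n,f,crop=None,scale=1):
    c=imaging.camera(n); im=c["color"][:,:,::-1].copy()
    np.savez("pics/"+f+".npz",**{k:np.asarray(v) for k,v in c.items()})
    save(im,f,crop,scale); return c
def save(im,f,crop=None,scale=1):
    if crop: x0,y0,x1,y1=crop; im=im[y0:y1,x0:x1]
    cv2.imwrite("pics/"+f+".png",cv2.resize(im,None,fx=scale,fy=scale,interpolation=cv2.INTER_CUBIC))
def ld(f): return dict(np.load("pics/"+f+".npz"))
def ray(c,uv):
    R=cv2.Rodrigues(c["rvec"])[0]; p=cv2.undistortPoints(np.array([[uv]],float),c["mtx"],c["D"])[0,0]
    return -R.T@np.ravel(c["tvec"]), R.T@np.array([p[0],p[1],1])
def onz(c,uv,z):
    o,d=ray(c,uv); return o+d*(z-o[2])/d[2]
def proj(c,P): return cv2.projectPoints(np.array(P,float).reshape(-1,3),c["rvec"],c["tvec"],c["mtx"],c["D"])[0].reshape(-1,2)
def st():
    o=readout.get_obs()
    for k in("time_s","ee_pos","eef_rot","qpos","force","moment","grip_width"): print(k,np.round(o[k],4))
E
python3 - <<'E'
from h import *
a=snap("top","top0");b=snap("side","side0");w=snap("wrist","wr0")
for c in(a,b,w): print(np.round(ray(c,(280,210)),3))
im=np.hstack([cv2.imread("pics/top0.png")])
cv2.imwrite("pics/top0b.png",cv2.resize(im,(784,588)))
im=cv2.imread("pics/side0.png");cv2.imwrite("pics/side0b.png",cv2.resize(im,(784,588)))
st()
E
```

```text
[[ 0.234 -0.017  1.385]
 [ 0.234  0.003 -0.972]]
[[ 0.071  0.802  0.554]
 [ 0.423 -0.789 -0.445]]
[[ 0.225 -0.509  0.385]
 [-0.245 -0.072 -0.967]]
time_s 0.15
ee_pos [ 0.1534 -0.528   0.2051]
eef_rot [-3.1408e+00 -1.0000e-04  2.8280e-01]
qpos [-1.3546  0.3003  1.5214  0.      1.3207 -0.0666]
force [-0.0702  0.7242 -0.2013]
moment [0.0591 0.0092 0.0601]
grip_width 0.0941
```

View pics/top0b.png

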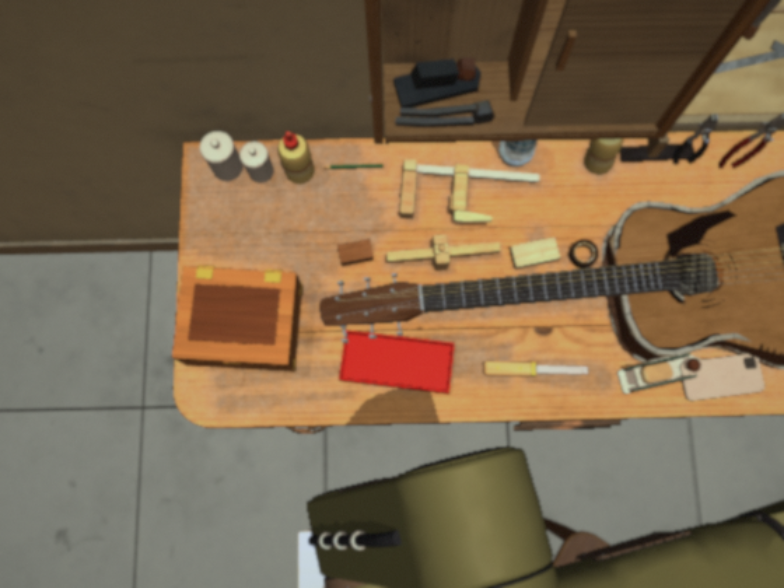

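View pics/side0b.png

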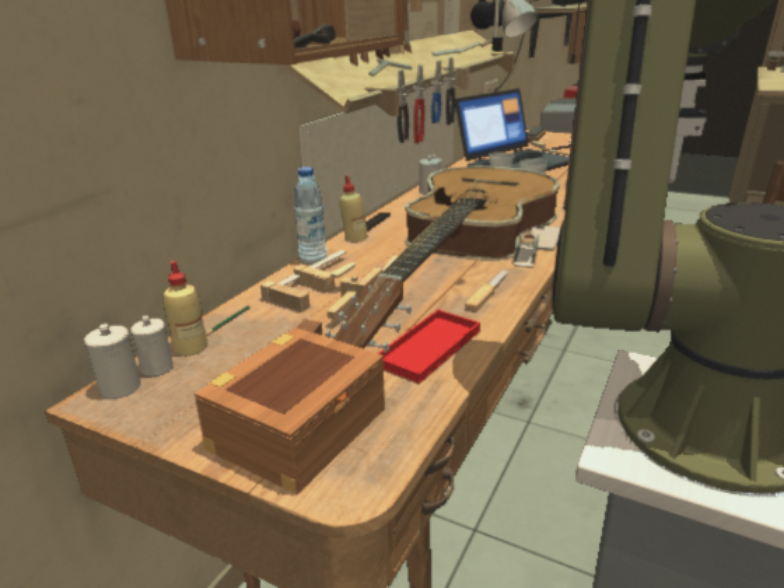

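```bash
python3 - <<'E'
from h import *
im=cv2.imread("pics/top0.png")
a=cv2.resize(im[185:267,118:222],None,fx=4,fy=4,interpolation=cv2.INTER_CUBIC)
b=cv2.resize(im[235:285,237:432],None,fx=4,fy=4,interpolation=cv2.INTER_CUBIC)
o=np.zeros((a.shape[0]+b.shape[0],780,3),np.uint8);o[:a.shape[0],:a.shape[1]]=a;o[a.shape[0]:,:b.shape[1]]=b
s=cv2.imread("pics/side0.png")[230:355,135:280]
s=cv2.resize(s,None,fx=2.5,fy=2.5,interpolation=cv2.INTER_CUBIC); o[:s.shape[0],418:418+s.shape[1]]=s[:, :362]
cv2.imwrite("pics/c1.png",o);print(a.shape,b.shape,s.shape)
E
```

```text
(328, 416, 3) (200, 780, 3) (312, 362, 3)
```

View pics/c1.png

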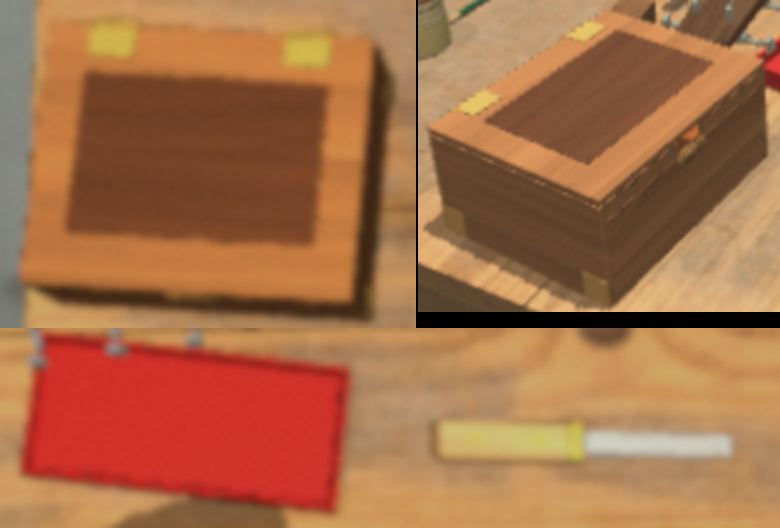

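```bash
python3 - <<'E'
from h import *
c=ld("top0");s=ld("side0")
A=lambda x,y:(118+x/4-.4,185+y/4-.4)
B=lambda x,y:(237+x/4-.4,235+(y-328)/4-.4)
for n,p in dict(FL=(22,280),FR=(352,302),BR=(373,38),BL=(45,20)).items(): print(n,np.round(onz(c,A(*p),.095),4))
for n,p in dict(he=(436,440),hj=(582,442)).items(): print(n,np.round(onz(c,B(*p),.018),4))
print("tip",np.round(onz(c,B(732,447),.009),4))
for p in((42,333),(349,369),(335,510),(22,473)): print("tray",np.round(onz(c,B(*p),.02),4))
print("hole side z.081",onz(s,(243.8,290),.081))
E
```

```text
FL [0.4437 0.3626 0.095 ]
FR [0.4261 0.1655 0.095 ]
BR [0.5885 0.1542 0.095 ]
BL [0.6046 0.3556 0.095 ]
he [ 0.4232 -0.1762  0.018 ]
hj [ 0.4198 -0.2682  0.018 ]
tip [ 0.4156 -0.3649  0.009 ]
tray [0.497  0.0712 0.02  ]
tray [ 0.4694 -0.123   0.02  ]
tray [ 0.3804 -0.1108  0.02  ]
tray [0.4081 0.0844 0.02  ]
hole side z.081 [0.42993776 0.27747209 0.081     ]
```

Request:
arm_command(increments=[{"slide":[0.06,0.06,0],"yaw":0.18,"gripper":0.6},{"slide":[0.1,0.1,-0.02],"yaw":0.36},{"slide":[0.14,0.14,-0.04],"yaw":0.54},{"slide":[0.18,0.18,-0.05],"yaw":0.72},{"slide":[0.22,0.22,-0.06],"yaw":0.9},{"slide":[0.25,0.26,-0.07],"yaw":1.08},{"slide":[0.267,0.281,-0.075],"yaw":1.247},{"slide":[0.267,0.281,-0.075],"yaw":1.247}], grip_force=60)

```text
invalid input
```

```bash
python3 - <<'E'
from h import *
snap("wrist","w1",scale=1.2); st()
E
```

```text
time_s 0.2
ee_pos [ 0.1534 -0.528   0.2051]
eef_rot [-3.1409 -0.      0.2828]
qpos [-1.3546  0.3002  1.5213  0.      1.3207 -0.0666]
force [0.7763 0.0558 0.3859]
moment [0.0593 0.0181 0.06  ]
grip_width 0.094
```

View pics/w1.png

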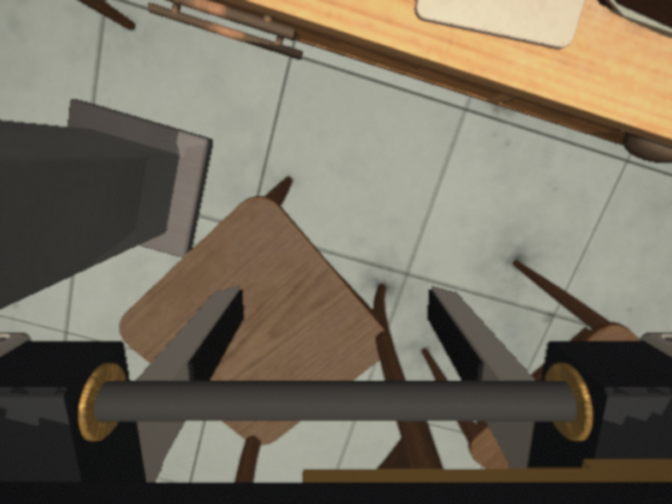

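Request:
arm_command(increments=[{"slide":[0.04,0.04,0.0],"yaw":0.18,"gripper":0.6},{"slide":[0.08,0.08,-0.02],"yaw":0.36,"gripper":0.6},{"slide":[0.12,0.12,-0.04],"yaw":0.54,"gripper":0.6},{"slide":[0.16,0.16,-0.05],"yaw":0.72,"gripper":0.6},{"slide":[0.2,0.2,-0.06],"yaw":0.9,"gripper":0.6},{"slide":[0.24,0.24,-0.07],"yaw":1.08,"gripper":0.6},{"slide":[0.267,0.281,-0.075],"yaw":1.247,"gripper":0.6},{"slide":[0.267,0.281,-0.075],"yaw":1.247,"gripper":0.6}], grip_force=60)

```text
time_s: 1.2
ee_pos: [0.4215, -0.2448, 0.13]
eef_rot: [-3.141, -0.001, 1.535]
force: [1.2, 0.3, 0.3]
grip_width: 0.0565
```

```bash
python3 - <<'E'
from h import *
snap("wrist","w2",scale=1.2); st()
E
```

```text
time_s 1.25
ee_pos [ 0.4209 -0.2463  0.1303]
eef_rot [-3.1411e+00 -1.0000e-04  1.5316e+00]
qpos [-6.0450e-01  2.4190e-01  1.7807e+00 -1.0000e-04  1.1195e+00 -5.6520e-01]
force [ 0.0828 -0.4658 -0.4786]
moment [-0.0704 -0.0528 -0.0002]
grip_width 0.0563
```

View pics/w2.png

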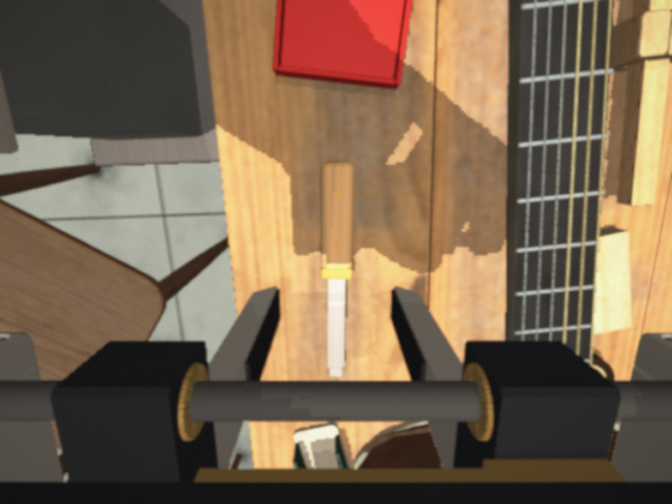

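```bash
python3 - <<'E'
from h import *
c=ld("w2")
for p,z in(((338,163),.018),((336,276),.018),((336,375),.011)): print(np.round(onz(c,(p[0]/1.2,p[1]/1.2),z),4))
for p in ((284,73),(398,84)): print(onz(c,(p[0]/1.2,p[1]/1.2),.02))
E
```

```text
[ 0.4261 -0.1788  0.018 ]
[ 0.4214 -0.2686  0.018 ]
[ 0.4181 -0.3647  0.011 ]
[ 0.3898066  -0.11517642  0.02      ]
[ 0.47076726 -0.12532109  0.02      ]
```

Request:
arm_command(increments=[{"slide":[0.0015,0.001,-0.05],"yaw":-0.004,"gripper":0.6},{"slide":[0.0015,0.001,-0.09],"yaw":-0.004,"gripper":0.6},{"slide":[0.0015,0.001,-0.115],"yaw":-0.004,"gripper":0.6},{"slide":[0.0015,0.001,-0.126],"yaw":-0.004,"gripper":0.6},{"slide":[0.0015,0.001,-0.126],"yaw":-0.004,"gripper":0.2},{"slide":[0.0015,0.001,-0.126],"yaw":-0.004,"gripper":0.0},{"slide":[0.0015,0.001,-0.126],"yaw":-0.004,"gripper":0.0},{"slide":[0.0015,0.001,-0.126],"yaw":-0.004,"gripper":0.0}], grip_force=60)

```text
time_s: 2.25
ee_pos: [0.4223, -0.2464, 0.0052]
eef_rot: [3.14, 0.001, 1.526]
force: [-1.7, 1.6, 6.0]
grip_width: 0.0256
```

Request:
arm_command(increments=[{"slide":[0.0,0.0,0.0],"yaw":0,"gripper":0.0},{"slide":[0.0,0.0,0.03],"yaw":0,"gripper":0.0},{"slide":[0.0,0.0,0.08],"yaw":0,"gripper":0.0},{"slide":[-0.01,0.04,0.13],"yaw":0.15,"gripper":0.0},{"slide":[-0.03,0.08,0.17],"yaw":0.3,"gripper":0.0},{"slide":[-0.05,0.12,0.18],"yaw":0.45,"gripper":0.0}])

```text
time_s: 3.0
ee_pos: [0.3719, -0.1253, 0.1867]
eef_rot: [3.139, 0.003, 1.981]
force: [-0.5, 0.4, -1.1]
grip_width: 0.0252
```

Request:
arm_command(increments=[{"slide":[-0.005,0.05,0.0],"yaw":0.15,"gripper":0.0},{"slide":[-0.01,0.1,0.0],"yaw":0.3,"gripper":0.0},{"slide":[-0.02,0.16,0.0],"yaw":0.45,"gripper":0.0},{"slide":[-0.03,0.22,0.0],"yaw":0.6,"gripper":0.0},{"slide":[-0.045,0.28,0.0],"yaw":0.75,"gripper":0.0},{"slide":[-0.06,0.34,-0.01],"yaw":0.9,"gripper":0.0},{"slide":[-0.08,0.38,-0.02],"yaw":1.04,"gripper":0.0},{"slide":[-0.091,0.402,-0.03],"yaw":1.09,"gripper":0.0}])

```text
time_s: 4.0
ee_pos: [0.2797, 0.2775, 0.1542]
eef_rot: [3.142, -0.0, 3.071]
force: [0.4, -0.1, -0.4]
grip_width: 0.0252
```

Request:
arm_command(increments=[{"slide":[0.0,0.0,-0.04],"yaw":0,"gripper":0.0},{"slide":[0.0,0.0,-0.08],"yaw":0,"gripper":0.0},{"slide":[0.0,0.0,-0.08],"yaw":0,"gripper":0.0}])

```text
time_s: 4.38
ee_pos: [0.2797, 0.275, 0.073]
eef_rot: [-3.138, -0.003, 3.066]
force: [-0.2, 0.6, -0.0]
grip_width: 0.0253
```

```bash
python3 - <<'E'
from h import *
st()
a=snap("wrist","w3");b=snap("side","s3");t=snap("top","t3")
w=cv2.resize(a["color"][:,:,::-1],None,fx=.78,fy=.78)
def cr(c,x0,y0,x1,y1,f): return cv2.resize(c["color"][y0:y1,x0:x1,::-1],None,fx=f,fy=f,interpolation=cv2.INTER_CUBIC)
s=cr(b,180,255,300,350,3); u=cr(t,118,185,222,290,2.5)
o=np.zeros((600,800,3),np.uint8)
o[:w.shape[0],:w.shape[1]]=w; o[:s.shape[0],438:438+s.shape[1]]=s[:,:362]; o[330:330+u.shape[0],:u.shape[1]]=u
cv2.imwrite("pics/c3.png",o)
E
```

```text
time_s 4.375
ee_pos [0.2797 0.275  0.073 ]
eef_rot [-3.1383 -0.0034  3.066 ]
qpos [ 0.6833  0.1315  2.0736 -0.      0.9412 -0.8119]
force [-0.2204  0.613  -0.0467]
moment [ 0.0471 -0.1926 -0.0052]
grip_width 0.0253
```

View pics/c3.png

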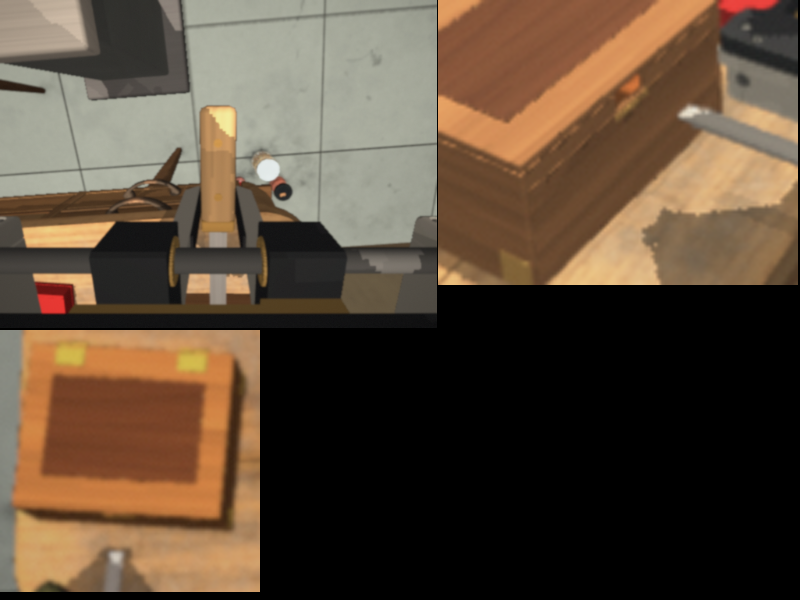

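```bash
python3 - <<'E'
from h import *
t=ld("t3");s=ld("s3")
def tri(u,v):
    (o1,d1),(o2,d2)=ray(t,u),ray(s,v); A=np.stack([d1,-d2],1); k=np.linalg.lstsq(A,o2-o1,rcond=None)[0]
    a,b=o1+k[0]*d1,o2+k[1]*d2; return np.round((a+b)/2,4),np.round(np.linalg.norm(a-b),4)
print("tip",tri((164,272.6),(260.4,293)))
print("notch by side, x-plane: z",[ (x,np.round((lambda o,d:o+d*(x-o[0])/d[0])(*ray(s,(244,284.5))),4)) for x in(.432,.4345,.437)])
print(np.round(onz(t,(166.7,258.9),.08),4))
# predicted notch in side view & predicted tip
print(proj(s,[[.4345,.2655,.081],[.4345,.2655,.095],[.3984,.2661,.077]]),proj(t,[[.4345,.2655,.081],[.3984,.2661,.077]]))
E
python3 - <<'E'
import cv2
im=cv2.imread("pics/s3.png")[265:315,210:290]
cv2.imwrite("pics/c4.png",cv2.resize(im,None,fx=9,fy=9,interpolation=cv2.INTER_CUBIC))
E
```

```text
tip (array([0.401 , 0.2677, 0.0772]), np.float64(0.0005))
notch by side, x-plane: z [(0.432, array([0.432 , 0.2726, 0.0892])), (0.4345, array([0.4345, 0.2689, 0.086 ])), (0.437, array([0.437 , 0.2653, 0.0827]))]
[0.4334 0.2613 0.08  ]
[[245.1547754  285.71045343]
 [244.71911449 279.37604366]
 [262.27235638 293.01833986]] [[164.8979631  258.41602681]
 [164.60785638 273.59033664]]
```

View pics/c4.png

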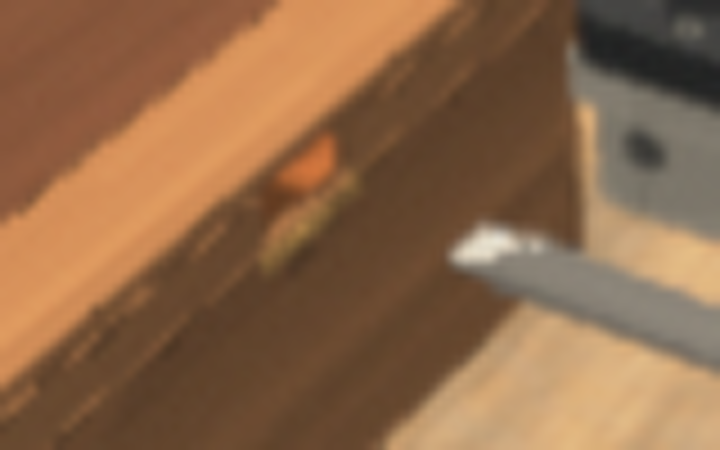

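Request:
arm_command(increments=[{"slide":[0.0,0.0,0.004],"yaw":0,"gripper":0.0},{"slide":[0.015,-0.001,0.004],"yaw":0,"gripper":0.0},{"slide":[0.03,-0.0023,0.004],"yaw":0,"gripper":0.0},{"slide":[0.04,-0.003,0.004],"yaw":0,"gripper":0.0},{"slide":[0.05,-0.0038,0.004],"yaw":0,"gripper":0.0},{"slide":[0.05,-0.0038,0.004],"yaw":0,"gripper":0.0}])

```text
time_s: 5.28
ee_pos: [0.3315, 0.2719, 0.0783]
eef_rot: [-3.141, -0.0, 3.065]
force: [0.1, -0.4, -0.3]
grip_width: 0.0249
```

Request:
arm_command(increments=[{"slide":[0.0,0.0,0.006],"yaw":0,"gripper":0.0},{"slide":[0.0,0.0,0.014],"yaw":0,"gripper":0.0},{"slide":[0.001,0.0,0.0225],"yaw":0,"gripper":0.0},{"slide":[0.003,0.0,0.034],"yaw":0,"gripper":0.0},{"slide":[0.0065,-0.0005,0.048],"yaw":0,"gripper":0.0},{"slide":[0.0115,-0.001,0.062],"yaw":0,"gripper":0.0},{"slide":[0.0115,-0.001,0.062],"yaw":0,"gripper":0.0}])

```text
time_s: 6.15
ee_pos: [0.3435, 0.2713, 0.1418]
eef_rot: [3.14, 0.002, 3.065]
force: [-0.3, 0.7, -1.4]
grip_width: 0.0255
```

```bash
python3 - <<'E'
from h import *
st(); snap("side","s5",(120,130,400,340),2.8)
E
```

```text
time_s 6.15
ee_pos [0.3435 0.2713 0.1418]
eef_rot [3.1401e+00 2.4000e-03 3.0654e+00]
qpos [ 5.8500e-01  1.1690e-01  1.9004e+00 -3.0000e-04  1.1215e+00 -9.0950e-01]
force [-0.2667  0.6917 -1.4308]
moment [ 0.0314 -0.1583 -0.0287]
grip_width 0.0255
```

View pics/s5.png

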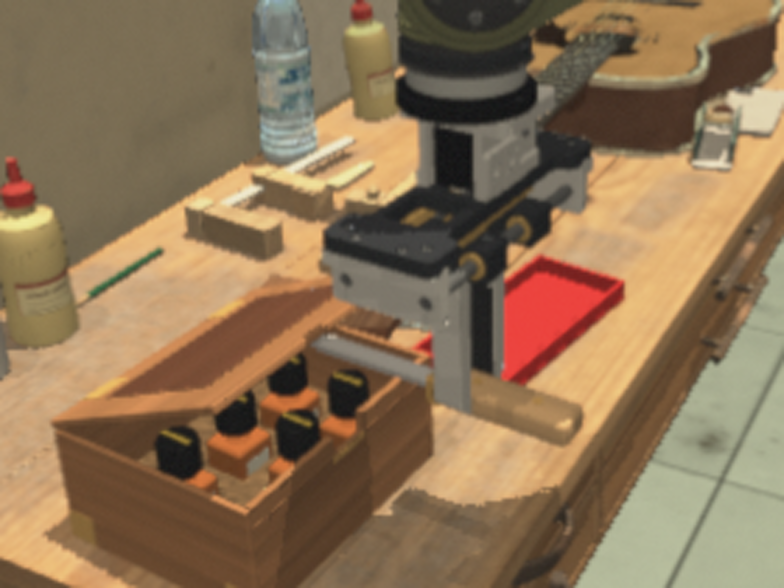

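Request:
arm_command(increments=[{"slide":[0.005,0.0,0.01],"yaw":0,"gripper":0.0},{"slide":[0.01,-0.001,0.019],"yaw":0,"gripper":0.0},{"slide":[0.023,-0.002,0.037],"yaw":0,"gripper":0.0},{"slide":[0.038,-0.003,0.051],"yaw":0,"gripper":0.0},{"slide":[0.0555,-0.004,0.063],"yaw":0,"gripper":0.0},{"slide":[0.075,-0.0055,0.072],"yaw":0,"gripper":0.0},{"slide":[0.0955,-0.007,0.078],"yaw":0,"gripper":0.0},{"slide":[0.117,-0.0085,0.078],"yaw":0,"gripper":0.0}])

```text
time_s: 7.2
ee_pos: [0.4606, 0.2626, 0.2196]
eef_rot: [3.141, 0.001, 3.066]
force: [-2.4, 1.3, 0.4]
grip_width: 0.0255
```

```bash
python3 - <<'E'
from h import *
st(); snap("side","s6",(120,130,400,340),2.8)
E
```

```text
time_s 7.2
ee_pos [0.4606 0.2626 0.2196]
eef_rot [3.1408e+00 1.4000e-03 3.0660e+00]
qpos [ 0.449   0.2437  1.5588 -0.      1.3374 -1.0462]
force [-2.3903  1.3348  0.3816]
moment [0.13   0.262  0.0035]
grip_width 0.0255
```

View pics/s6.png

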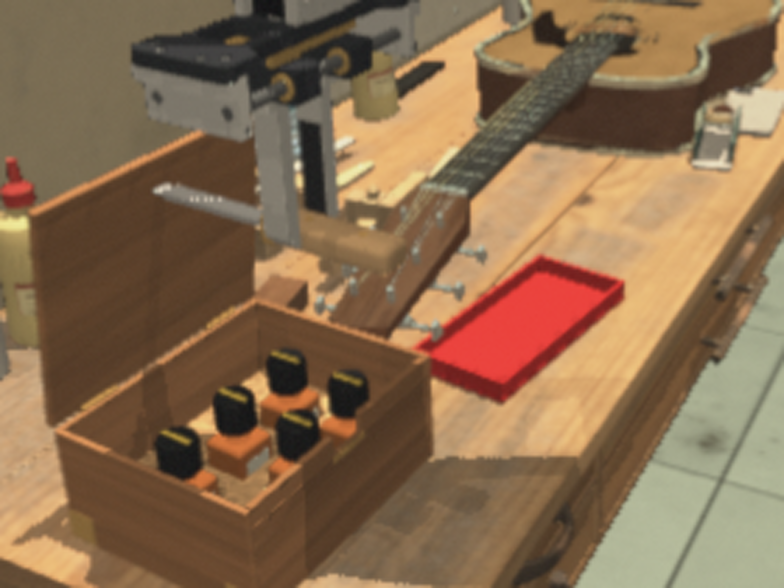

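Request:
arm_command(increments=[{"slide":[0.012,-0.001,0.0],"yaw":0,"gripper":0.0},{"slide":[0.024,-0.002,-0.002],"yaw":0,"gripper":0.0},{"slide":[0.036,-0.003,-0.004],"yaw":0,"gripper":0.0},{"slide":[0.047,-0.004,-0.006],"yaw":0,"gripper":0.0},{"slide":[0.056,-0.0045,-0.01],"yaw":0,"gripper":0.0},{"slide":[0.056,-0.0045,-0.01],"yaw":0,"gripper":0.0}])

```text
time_s: 8.0
ee_pos: [0.5158, 0.2579, 0.2077]
eef_rot: [-3.141, -0.001, 3.065]
force: [-0.6, 0.5, -1.5]
grip_width: 0.0255
```

```bash
python3 - <<'E'
from h import *
st(); snap("side","s7"); snap("top","t7")
E
```

```text
time_s 8.0
ee_pos [0.5158 0.2579 0.2077]
eef_rot [-3.1410e+00 -8.0000e-04  3.0654e+00]
qpos [ 4.0010e-01  3.5840e-01  1.4384e+00 -1.0000e-04  1.3458e+00 -1.0945e+00]
force [-0.6042  0.4674 -1.5304]
moment [ 0.0348 -0.1992 -0.0204]
grip_width 0.0255
```

Request:
arm_command(increments=[{"slide":[-0.04,0.003,0.0],"yaw":0,"gripper":0.0},{"slide":[-0.09,0.007,0.0],"yaw":0,"gripper":0.0},{"slide":[-0.14,0.01,0.0],"yaw":0,"gripper":0.0},{"slide":[-0.186,0.01,0.0],"yaw":0,"gripper":0.0},{"slide":[-0.186,-0.04,0.0],"yaw":-0.17,"gripper":0.0},{"slide":[-0.18,-0.09,0.0],"yaw":-0.34,"gripper":0.0},{"slide":[-0.17,-0.14,0.0],"yaw":-0.51,"gripper":0.0},{"slide":[-0.16,-0.2,0.0],"yaw":-0.68,"gripper":0.0}])

```text
time_s: 9.1
ee_pos: [0.3553, 0.0568, 0.2088]
eef_rot: [3.141, 0.001, 2.382]
force: [1.3, 0.4, -1.2]
grip_width: 0.0254
```

Request:
arm_command(increments=[{"slide":[0.0,-0.055,0.0],"yaw":-0.17,"gripper":0.0},{"slide":[0.01,-0.11,0.0],"yaw":-0.34,"gripper":0.0},{"slide":[0.03,-0.165,-0.02],"yaw":-0.5,"gripper":0.0},{"slide":[0.045,-0.22,-0.05],"yaw":-0.66,"gripper":0.0},{"slide":[0.055,-0.265,-0.08],"yaw":-0.8,"gripper":0.0},{"slide":[0.0665,-0.304,-0.11],"yaw":-0.859,"gripper":0.0},{"slide":[0.0665,-0.304,-0.15],"yaw":-0.859,"gripper":0.0},{"slide":[0.0665,-0.304,-0.18],"yaw":-0.859,"gripper":0.0}])

```text
time_s: 10.1
ee_pos: [0.4215, -0.246, 0.027]
eef_rot: [-3.141, -0.0, 1.526]
force: [0.2, -0.3, -1.1]
grip_width: 0.0255
```

```bash
python3 - <<'E'
from h import *
st(); t=snap("side","s8"); 
w=snap("wrist","w8")
o=np.hstack([cv2.resize(w["color"][:,:,::-1],(400,300)),cv2.resize(t["color"][130:340,120:400,::-1],(400,300))])
T=np.load("pics/t7.npz")["color"][150:290,110:220,::-1]; T=cv2.resize(T,(235,300))
o=np.vstack([o,np.hstack([T,np.zeros((300,565,3),np.uint8)])]); cv2.imwrite("pics/c8.png",o)
E
```

```text
time_s 10.1
ee_pos [ 0.4215 -0.246   0.027 ]
eef_rot [-3.1409e+00 -4.0000e-04  1.5262e+00]
qpos [-0.6033  0.4009  1.8528 -0.      0.8886 -0.5586]
force [ 0.2096 -0.3338 -1.129 ]
moment [-0.046  -0.0908  0.054 ]
grip_width 0.0255
```

View pics/c8.png

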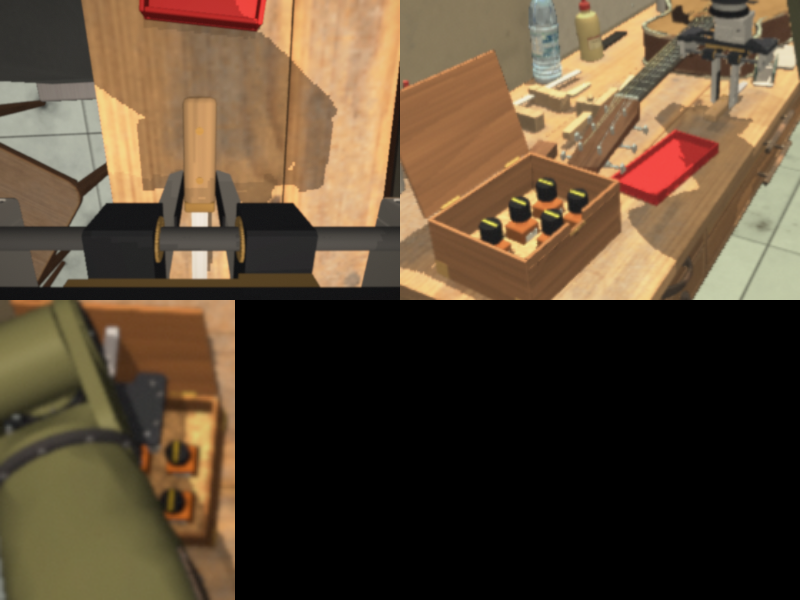

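Request:
arm_command(increments=[{"slide":[0.0,0.0,-0.015],"yaw":0,"gripper":0.0},{"slide":[0.0,0.0,-0.021],"yaw":0,"gripper":0.0},{"slide":[0.0,0.0,-0.024],"yaw":0,"gripper":0.0},{"slide":[0.0,0.0,-0.024],"yaw":0,"gripper":0.0},{"slide":[0.0,0.0,-0.023],"yaw":0,"gripper":0.35},{"slide":[0.0,0.0,-0.023],"yaw":0,"gripper":0.6},{"slide":[0.0,0.0,-0.01],"yaw":0,"gripper":0.6},{"slide":[0.0,0.0,0.04],"yaw":0,"gripper":0.6}])

```text
time_s: 11.2
ee_pos: [0.4209, -0.2453, 0.0681]
eef_rot: [-3.138, -0.002, 1.527]
force: [0.6, -0.1, 0.7]
grip_width: 0.056
```

Request:
arm_command(increments=[{"slide":[0.0,0.0,0.05],"yaw":0,"gripper":0.6},{"slide":[-0.02,0.05,0.1],"yaw":-0.17,"gripper":0.6},{"slide":[-0.03,0.1,0.12],"yaw":-0.34,"gripper":0.6},{"slide":[-0.03,0.1,0.12],"yaw":-0.34,"gripper":0.6}])

```text
time_s: 11.7
ee_pos: [0.3921, -0.1442, 0.1912]
eef_rot: [3.137, 0.0, 1.187]
force: [-1.2, -0.7, -0.7]
grip_width: 0.0565
```

```bash
python3 - <<'E'
from h import *
st(); t=snap("top","t9"); 
a=cv2.resize(t["color"][185:267,118:222,::-1],None,fx=5.2,fy=5.2,interpolation=cv2.INTER_CUBIC)
k=cv2.resize(t["color"][230:285,230:432,::-1],None,fx=3,fy=3,interpolation=cv2.INTER_CUBIC)
o=np.zeros((600,780,3),np.uint8);o[:a.shape[0],:a.shape[1]]=a;o[428:428+k.shape[0],:k.shape[1]]=k
cv2.imwrite("pics/c9.png",o);print(a.shape,k.shape)
E
```

```text
time_s 11.7
ee_pos [ 0.3921 -0.1442  0.1912]
eef_rot [3.1369e+00 1.0000e-04 1.1867e+00]
qpos [-4.4020e-01  1.1100e-02  1.8893e+00  2.0000e-04  1.2365e+00 -5.6100e-02]
force [-1.1722 -0.6943 -0.7394]
moment [-0.1017 -0.0728 -0.0166]
grip_width 0.0565
(426, 541, 3) (165, 606, 3)
```

View pics/c9.png

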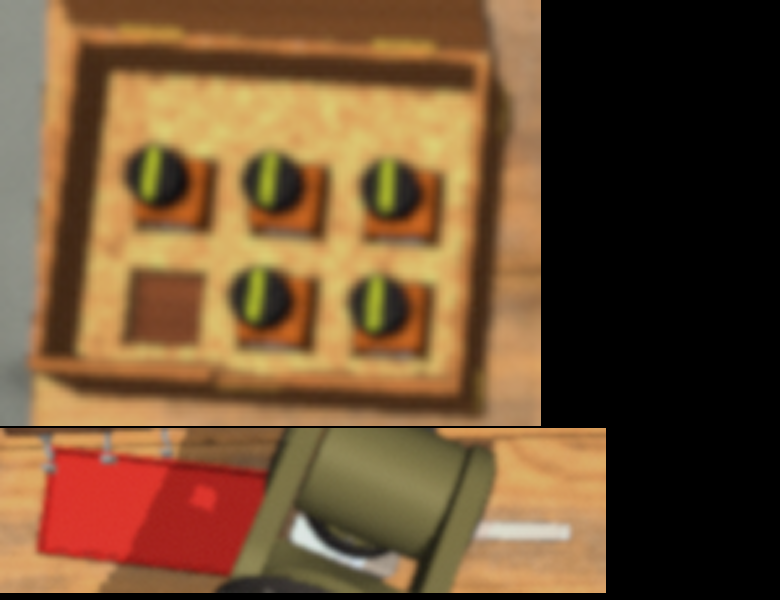

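```bash
python3 - <<'E'
from h import *
t=ld("t9")
P={}
for n,p in dict(BL=(156,176),BM=(271,183),BR=(391,189),FM=(262,297),FR=(379,306)).items():
    P[n]=onz(t,(118+p[0]/5.2-.4,185+p[1]/5.2-.4),.078)
L=dict(BL=(17,56),BM=(17,0),BR=(17,-56),FM=(-39,0),FR=(-39,-56))
A=np.array([L[n] for n in P])/1e3;B=np.array([P[n][:2] for n in P])
Ac=A-A.mean(0);Bc=B-B.mean(0);U,S,V=np.linalg.svd(Ac.T@Bc);R=(U@V).T
y=np.arctan2(R[1,0],R[0,0]);t0=B.mean(0)-R@A.mean(0)
print("yaw",y,"case",t0)
for n in P: print(n,np.round(P[n][:2],4),"fit",np.round(R@(np.array(L[n])/1e3)+t0,4))
print("notch",R@[-.0815,0]+t0)
E
```

```text
yaw -0.07859704480579725 case [0.51367232 0.25735338]
BL [0.5348 0.3113] fit [0.535  0.3118]
BM [0.5302 0.2569] fit [0.5306 0.256 ]
BR [0.526  0.2002] fit [0.5262 0.2002]
FM [0.4757 0.2597] fit [0.4748 0.2604]
FR [0.4702 0.205 ] fit [0.4704 0.2046]
notch [0.43242393 0.26375245]
```

Request:
arm_command(increments=[{"slide":[-0.01,0.045,0.01],"yaw":0.18,"gripper":0.43},{"slide":[-0.01,0.09,0.01],"yaw":0.36,"gripper":0.43},{"slide":[-0.01,0.14,0.01],"yaw":0.54,"gripper":0.43},{"slide":[0.0,0.19,0.01],"yaw":0.72,"gripper":0.43},{"slide":[0.02,0.24,0.01],"yaw":0.9,"gripper":0.43},{"slide":[0.04,0.285,0.01],"yaw":1.08,"gripper":0.43},{"slide":[0.06,0.325,0.0],"yaw":1.26,"gripper":0.43},{"slide":[0.078,0.35,-0.03],"yaw":1.422,"gripper":0.43}])

```text
time_s: 12.75
ee_pos: [0.4717, 0.2053, 0.1581]
eef_rot: [3.14, 0.001, 2.617]
force: [0.8, 0.8, 0.0]
grip_width: 0.0405
```

Request:
arm_command(increments=[{"slide":[0,0,-0.03],"yaw":0,"gripper":0.43},{"slide":[0,0,-0.03],"yaw":0,"gripper":0.43}], grip_force=25)

```text
time_s: 13.0
ee_pos: [0.4694, 0.2031, 0.1261]
eef_rot: [-3.138, -0.003, 2.61]
force: [-0.7, -0.3, 0.8]
grip_width: 0.0406
```

```bash
python3 - <<'E'
from h import *
st(); t=snap("side","s10",(120,130,400,340),2.8);w=snap("wrist","w10")
o=np.hstack([cv2.resize(w["color"][:,:,::-1],(400,300)),cv2.resize(t["color"][200:335,130:310,::-1],(400,300))]);cv2.imwrite("pics/c10.png",o)
E
```

```text
time_s 13.0
ee_pos [0.4694 0.2031 0.1261]
eef_rot [-3.1375 -0.0033  2.6098]
qpos [ 3.3690e-01  3.0000e-01  1.7163e+00 -1.0000e-04  1.1305e+00 -7.0220e-01]
force [-0.6567 -0.2605  0.8302]
moment [-0.0374 -0.1376 -0.0707]
grip_width 0.0406
```

View pics/c10.png

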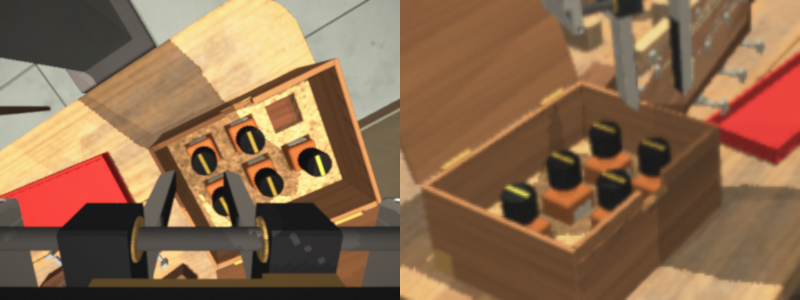

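```bash
python3 - <<'E'
from h import *
c=ld("w10");print(proj(c,[[.4704,.2046,.078],[.5262,.2002,.078],[.4748,.2604,.078],[.5306,.256,.078],[.535,.3118,.078]])*400/560)
for p in ((203,160),(219,203),(250,140),(268,182),(315,162)): print(np.round(onz(c,(p[0]*1.4,p[1]*1.4),.078),4))
E
```

```text
[[201.44278256 161.49517572]
 [222.95880216 203.8075824 ]
 [249.38576675 139.20856942]
 [268.97874656 183.7384119 ]
 [317.34398426 162.6228032 ]]
[0.4698 0.2069 0.078 ]
[0.523  0.1968 0.078 ]
[0.4759 0.2606 0.078 ]
[0.5282 0.256  0.078 ]
[0.5331 0.3099 0.078 ]
```

Request:
arm_command(increments=[{"slide":[0,0.001,-0.04],"yaw":0,"gripper":0.43},{"slide":[0,0.001,-0.062],"yaw":0,"gripper":0.43},{"slide":[0,0.001,-0.074],"yaw":0,"gripper":0.43},{"slide":[0,0.001,-0.074],"yaw":0,"gripper":0.25},{"slide":[0,0.001,-0.074],"yaw":0,"gripper":0.25},{"slide":[0,0.001,-0.074],"yaw":0,"gripper":0.25},{"slide":[0,0.001,-0.074],"yaw":0,"gripper":0.2}], grip_force=25)

```text
time_s: 13.98
ee_pos: [0.4705, 0.2053, 0.0553]
eef_rot: [3.14, 0.001, 2.609]
force: [0.6, 1.7, 5.0]
grip_width: 0.0277
```

```bash
python3 -c "
from h import *
st()"
```

```text
time_s 13.975
ee_pos [0.4705 0.2053 0.0553]
eef_rot [3.1403e+00 1.2000e-03 2.6089e+00]
qpos [ 0.34    0.3995  1.7702 -0.      0.9701 -0.6981]
force [0.5593 1.7072 5.0098]
moment [ 0.0838 -0.1953  0.0445]
grip_width 0.0277
```

Request:
arm_command(increments=[{"slide":[0,0,0],"yaw":0.06,"gripper":0.2},{"slide":[0,0,0],"yaw":0.12,"gripper":0.2},{"slide":[0,0,0],"yaw":0.18,"gripper":0.2},{"slide":[0,0,0],"yaw":0.23,"gripper":0.2}])

```text
time_s: 14.48
ee_pos: [0.4708, 0.2053, 0.0553]
eef_rot: [3.14, 0.002, 2.84]
force: [2.7, 2.0, 4.9]
grip_width: 0.0274
```

```bash
python3 -c "
from h import *
st()"
```

```text
time_s 14.475
ee_pos [0.4708 0.2053 0.0553]
eef_rot [3.1401e+00 1.9000e-03 2.8404e+00]
qpos [ 0.34    0.3997  1.7699  0.      0.9696 -0.9297]
force [2.7416 1.9538 4.9448]
moment [ 0.3337 -0.8917 -0.2362]
grip_width 0.0274
```

Request:
arm_command(increments=[{"slide":[0,0,0],"yaw":0.04,"gripper":0.2},{"slide":[0,0,0],"yaw":0.08,"gripper":0.2},{"slide":[0,0,0],"yaw":0.12,"gripper":0.2},{"slide":[0,0,0],"yaw":0.12,"gripper":0.2}])

```text
time_s: 14.98
ee_pos: [0.4709, 0.2057, 0.0555]
eef_rot: [3.14, 0.002, 2.959]
force: [0.8, 3.1, 5.0]
grip_width: 0.0278
```

```bash
python3 -c "
from h import *
st()"
```

```text
time_s 14.975
ee_pos [0.4709 0.2057 0.0555]
eef_rot [3.1396e+00 2.2000e-03 2.9589e+00]
qpos [ 3.4020e-01  3.9960e-01  1.7697e+00  8.0000e-04  9.6950e-01 -1.0484e+00]
force [0.8246 3.1176 4.9621]
moment [ 0.792  -0.523  -0.2364]
grip_width 0.0278
```

```bash
cat >> h.py <<'E'
CAPS=dict(BL=(.535,.3118),BM=(.5306,.256),BR=(.5262,.2002),FM=(.4748,.2604),FR=(.4704,.2046))
def stripes(c,z=.078,caps=CAPS,r=.02):
    im=c["color"].astype(int); h=cv2.cvtColor(c["color"],cv2.COLOR_RGB2HSV)
    m=(h[...,0]>22)&(h[...,0]<40)&(h[...,1]>140)&(h[...,2]>90)
    v,u=np.nonzero(m); 
    if len(u)==0: print("none"); return
    Q=np.array([onz(c,(a,b),z)[:2] for a,b in zip(u,v)])
    for n,p in caps.items():
        s=Q[np.linalg.norm(Q-p,axis=1)<r]
        if len(s)<4: print(n,len(s)); continue
        w,V=np.linalg.eigh(np.cov(s.T)); d=V[:,1]; a=np.arctan2(d[1],d[0])
        a=(a+np.pi/2)%np.pi-np.pi/2
        print(n,len(s),np.round(s.mean(0),4),"rel case yaw %.2f"%(a+.079),"sd",np.round(np.sqrt(w)*1e3,1))
E
python3 - <<'E'
from h import *
for f in("s10","t9","w10"): print(f);stripes(ld(f))
snap("side","s11");print("now");stripes(ld("s11"))
E
```

```text
s10
BL 23 [0.542  0.3121] rel case yaw -0.06 sd [1.4 7.9]
BM 0
BR 0
FM 0
FR 0
t9
BL 34 [0.5368 0.314 ] rel case yaw -0.02 sd [2.3 7.3]
BM 32 [0.534  0.2582] rel case yaw 0.01 sd [2.3 7.4]
BR 34 [0.5285 0.2025] rel case yaw 0.05 sd [2.2 7.8]
FM 35 [0.4764 0.2631] rel case yaw -0.01 sd [2.4 7.2]
FR 38 [0.4715 0.2073] rel case yaw -0.02 sd [2.5 7.3]
w10
BL 202 [0.5389 0.3131] rel case yaw -0.02 sd [1.5 7.2]
BM 8 [0.5316 0.2577] rel case yaw -0.01 sd [0.2 3.2]
BR 2
FM 37 [0.4793 0.2617] rel case yaw -0.02 sd [0.3 6.4]
FR 0
now
BL 24 [0.5426 0.3118] rel case yaw -0.06 sd [1.6 7.3]
BM 0
BR 0
FM 0
FR 0
```

Request:
arm_command(increments=[{"slide":[0,0,0],"yaw":0,"gripper":0.43},{"slide":[0,0,0],"yaw":0,"gripper":0.43},{"slide":[0,0,0.05],"yaw":0,"gripper":0.43},{"slide":[0,0,0.085],"yaw":0,"gripper":0.43},{"slide":[0,0,0.085],"yaw":0,"gripper":0.43}])

```text
time_s: 15.65
ee_pos: [0.4709, 0.2053, 0.1416]
eef_rot: [3.14, 0.004, 2.959]
force: [0.2, 0.3, 0.5]
grip_width: 0.0404
```

```bash
sed -i 's/m=(h.*$/m=(h[...,0]>21)\&(h[...,0]<40)\&(h[...,1]>150)\&(h[...,2]>55)/' h.py
python3 - <<'E'
from h import *
st()
snap("wrist","w12");snap("side","s12")
for f in("s10","w10","s12","w12"): print(f);stripes(ld(f),r=.016)
E
```

```text
time_s 15.65
ee_pos [0.4709 0.2053 0.1416]
eef_rot [3.1397 0.0035 2.9588]
qpos [ 3.3990e-01  2.8080e-01  1.7016e+00 -1.0000e-04  1.1552e+00 -1.0480e+00]
force [0.2304 0.32   0.4829]
moment [ 0.0425 -0.1625 -0.0267]
grip_width 0.0404
s10
BL 11 [0.5403 0.3122] rel case yaw -0.02 sd [1.  5.6]
BM 12 [0.5365 0.2561] rel case yaw -0.08 sd [1.3 6.2]
BR 9 [0.5301 0.1997] rel case yaw -0.10 sd [1.6 5.5]
FM 14 [0.4786 0.261 ] rel case yaw 0.03 sd [1.6 5.6]
FR 10 [0.4754 0.205 ] rel case yaw 0.04 sd [1.1 6.3]
w10
BL 84 [0.5385 0.3132] rel case yaw -0.01 sd [1.7 7.1]
BM 61 [0.5346 0.2574] rel case yaw -0.03 sd [0.6 6.5]
BR 23 [0.5288 0.201 ] rel case yaw -0.04 sd [0.5 2.9]
FM 82 [0.4791 0.2618] rel case yaw -0.03 sd [0.6 6.3]
FR 16 [0.4713 0.206 ] rel case yaw 0.05 sd [0.4 6.6]
s12
BL 11 [0.5403 0.3122] rel case yaw -0.02 sd [1.  5.6]
BM 11 [0.5364 0.2566] rel case yaw -0.03 sd [1.5 6.1]
BR 12 [0.5307 0.2009] rel case yaw -0.01 sd [1.3 6.1]
FM 13 [0.4799 0.261 ] rel case yaw -0.00 sd [1.4 6.1]
FR 13 [0.477  0.2053] rel case yaw 0.27 sd [1.4 6.3]
w12
BL 83 [0.5378 0.3133] rel case yaw 0.00 sd [1.4 6.7]
BM 10 [0.5288 0.2582] rel case yaw 0.15 sd [0.5 3.7]
BR 28 [0.5298 0.2013] rel case yaw 0.03 sd [0.4 6.3]
FM 43 [0.478  0.2621] rel case yaw -0.03 sd [0.5 6.6]
FR 7 [0.474  0.2056] rel case yaw 0.38 sd [1.1 6.6]
```

Request:
arm_command(increments=[{"slide":[0,0,-0.04],"yaw":0,"gripper":0.43},{"slide":[0,0,-0.07],"yaw":0,"gripper":0.43},{"slide":[0,0,-0.082],"yaw":0,"gripper":0.43},{"slide":[0,0,-0.082],"yaw":0,"gripper":0.25},{"slide":[0,0,-0.082],"yaw":0,"gripper":0.25},{"slide":[0,0,-0.082],"yaw":0,"gripper":0.2},{"slide":[0,0,-0.082],"yaw":0,"gripper":0.2}], grip_force=25)

```text
time_s: 16.62
ee_pos: [0.4704, 0.2053, 0.0581]
eef_rot: [3.141, 0.001, 2.959]
force: [0.4, 2.2, 0.7]
grip_width: 0.0272
```

```bash
python3 -c "
from h import *
st()"
```

```text
time_s 16.625
ee_pos [0.4704 0.2053 0.0581]
eef_rot [3.1407e+00 1.2000e-03 2.9588e+00]
qpos [ 3.4010e-01  3.9500e-01  1.7687e+00  2.0000e-04  9.7640e-01 -1.0480e+00]
force [0.4285 2.1953 0.6829]
moment [ 0.6435 -0.2955  0.0138]
grip_width 0.0272
```

Request:
arm_command(increments=[{"slide":[0,0,0],"yaw":0.06,"gripper":0.2},{"slide":[0,0,0],"yaw":0.12,"gripper":0.2},{"slide":[0,0,0],"yaw":0.18,"gripper":0.2}])

```text
time_s: 17.0
ee_pos: [0.4701, 0.2054, 0.0579]
eef_rot: [3.141, 0.001, 3.14]
force: [-1.1, 2.4, 1.4]
grip_width: 0.0275
```

```bash
python3 -c "
from h import *
st();snap('side','s13');stripes(ld('s13'))"
```

```text
time_s 17.0
ee_pos [0.4701 0.2054 0.0579]
eef_rot [3.1408e+00 6.0000e-04 3.1403e+00]
qpos [ 3.4020e-01  3.9530e-01  1.7689e+00  6.0000e-04  9.7660e-01 -1.2297e+00]
force [-1.0807  2.3851  1.3641]
moment [ 0.7371  0.2274 -0.3105]
grip_width 0.0275
BL 13 [0.5419 0.312 ] rel case yaw -0.03 sd [1.  6.4]
BM 8 [0.5341 0.2565] rel case yaw 0.02 sd [1.8 6.7]
BR 10 [0.5318 0.2005] rel case yaw 0.01 sd [1.5 4.9]
FM 12 [0.4781 0.2612] rel case yaw 0.02 sd [1.5 5.9]
FR 4 [0.4681 0.2009] rel case yaw -0.58 sd [1.6 1.8]
```

Request:
arm_command(increments=[{"slide":[0,0,0],"yaw":0,"gripper":0.43},{"slide":[0,0,0],"yaw":0,"gripper":0.43},{"slide":[0,0,0.05],"yaw":0,"gripper":0.43},{"slide":[0,0,0.072],"yaw":-0.1,"gripper":0.43},{"slide":[0.002,0.03,0.072],"yaw":-0.26,"gripper":0.43},{"slide":[0.004,0.056,0.072],"yaw":-0.42,"gripper":0.43},{"slide":[0.004,0.056,0.072],"yaw":-0.53,"gripper":0.43},{"slide":[0.004,0.056,0.072],"yaw":-0.53,"gripper":0.43}])

```text
time_s: 18.05
ee_pos: [0.4739, 0.261, 0.1293]
eef_rot: [-3.141, 0.0, 2.609]
force: [-0.4, -0.3, 0.2]
grip_width: 0.0409
```

```bash
python3 -c "
from h import *
st()
snap('side','s14');stripes(ld('s14'));snap('wrist','w14');stripes(ld('w14'))"
```

```text
time_s 18.05
ee_pos [0.4739 0.261  0.1293]
eef_rot [-3.1411  0.      2.6093]
qpos [ 4.3590e-01  3.5510e-01  1.6336e+00 -3.0000e-04  1.1533e+00 -6.0240e-01]
force [-0.3913 -0.3139  0.1549]
moment [ 0.0066 -0.1638  0.0665]
grip_width 0.0409
BL 18 [0.5409 0.312 ] rel case yaw -0.01 sd [1.4 6.7]
BM 13 [0.5365 0.2562] rel case yaw -0.03 sd [1.3 6.4]
BR 7 [0.5306 0.2007] rel case yaw 0.05 sd [0.8 6. ]
FM 12 [0.479 0.261] rel case yaw -0.04 sd [1.2 5.6]
FR 15 [0.4757 0.205 ] rel case yaw 0.16 sd [1.5 6.2]
BL 58 [0.5389 0.3128] rel case yaw -0.02 sd [0.5 6.1]
BM 47 [0.5359 0.2569] rel case yaw -0.04 sd [0.6 5.2]
BR 33 [0.5249 0.2011] rel case yaw 0.05 sd [1.6 4.6]
FM 18 [0.4767 0.2617] rel case yaw -0.04 sd [0.4 5.9]
FR 0
```

Request:
arm_command(increments=[{"slide":[0,0,-0.04],"yaw":0,"gripper":0.43},{"slide":[0,0,-0.062],"yaw":0,"gripper":0.43},{"slide":[0,0,-0.072],"yaw":0,"gripper":0.43},{"slide":[0,0,-0.072],"yaw":0,"gripper":0.25},{"slide":[0,0,-0.072],"yaw":0,"gripper":0.25},{"slide":[0,0,-0.072],"yaw":0,"gripper":0.2},{"slide":[0,0,-0.072],"yaw":0,"gripper":0.2}], grip_force=25)

```text
time_s: 19.02
ee_pos: [0.4742, 0.2612, 0.058]
eef_rot: [3.141, 0.001, 2.609]
force: [-0.2, -0.0, 1.6]
grip_width: 0.028
```

Request:
arm_command(increments=[{"slide":[0,0,0],"yaw":0.06,"gripper":0.2},{"slide":[0,0,0],"yaw":0.12,"gripper":0.2},{"slide":[0,0,0],"yaw":0.18,"gripper":0.2},{"slide":[0,0,0],"yaw":0.24,"gripper":0.2},{"slide":[0,0,0],"yaw":0.3,"gripper":0.2},{"slide":[0,0,0],"yaw":0.36,"gripper":0.2}])

```text
time_s: 19.77
ee_pos: [0.4745, 0.2614, 0.0581]
eef_rot: [3.14, 0.001, 2.97]
force: [0.5, 2.5, 2.8]
grip_width: 0.0276
```

```bash
python3 -c "
from h import *
st()"
```

```text
time_s 19.775
ee_pos [0.4745 0.2614 0.0581]
eef_rot [3.1404e+00 1.3000e-03 2.9704e+00]
qpos [ 4.3570e-01  4.4940e-01  1.6876e+00  3.0000e-04  1.0029e+00 -9.6400e-01]
force [0.5044 2.5002 2.7848]
moment [ 0.3838 -0.2732 -0.3659]
grip_width 0.0276
```

Request:
arm_command(increments=[{"slide":[0,0,0],"yaw":0,"gripper":0.43},{"slide":[0,0,0],"yaw":0,"gripper":0.43},{"slide":[0,0,0.05],"yaw":0,"gripper":0.43},{"slide":[0,0,0.072],"yaw":-0.05,"gripper":0.43},{"slide":[0.026,-0.03,0.072],"yaw":-0.2,"gripper":0.43},{"slide":[0.052,-0.061,0.072],"yaw":-0.36,"gripper":0.43},{"slide":[0.052,-0.061,0.072],"yaw":-0.36,"gripper":0.43},{"slide":[0.052,-0.061,0.03],"yaw":-0.36,"gripper":0.43}])

```text
time_s: 20.78
ee_pos: [0.5272, 0.2007, 0.0893]
eef_rot: [3.138, 0.003, 2.61]
force: [1.5, 0.8, -0.0]
grip_width: 0.0403
```

Request:
arm_command(increments=[{"slide":[0,0,-0.02],"yaw":0,"gripper":0.43},{"slide":[0,0,-0.03],"yaw":0,"gripper":0.43},{"slide":[0,0,-0.03],"yaw":0,"gripper":0.25},{"slide":[0,0,-0.03],"yaw":0,"gripper":0.25},{"slide":[0,0,-0.03],"yaw":0,"gripper":0.2},{"slide":[0,0,-0.03],"yaw":0.06,"gripper":0.2},{"slide":[0,0,-0.03],"yaw":0.12,"gripper":0.2},{"slide":[0,0,-0.03],"yaw":0.18,"gripper":0.2}])

```text
time_s: 21.78
ee_pos: [0.5261, 0.2001, 0.058]
eef_rot: [3.141, 0.001, 2.791]
force: [-0.0, -0.5, 0.5]
grip_width: 0.0274
```

Request:
arm_command(increments=[{"slide":[0,0,0],"yaw":0.06,"gripper":0.2},{"slide":[0,0,0],"yaw":0.12,"gripper":0.2},{"slide":[0,0,0],"yaw":0.18,"gripper":0.2}])

```text
time_s: 22.15
ee_pos: [0.5264, 0.2003, 0.0581]
eef_rot: [3.141, 0.001, 2.971]
force: [1.4, 0.8, -0.5]
grip_width: 0.0275
```

```bash
python3 -c "
from h import *
st()
snap('side','s15');stripes(ld('s15'))"
```

```text
time_s 22.15
ee_pos [0.5264 0.2003 0.0581]
eef_rot [3.1408e+00 1.2000e-03 2.9707e+00]
qpos [ 2.9840e-01  4.9070e-01  1.6242e+00  1.0000e-04  1.0253e+00 -1.1016e+00]
force [ 1.4482  0.8478 -0.5496]
moment [ 0.2619 -0.4235 -0.0794]
grip_width 0.0275
BL 13 [0.5422 0.3122] rel case yaw 0.02 sd [1.  6.9]
BM 11 [0.5359 0.256 ] rel case yaw 0.01 sd [1.5 5.7]
BR 4 [0.5284 0.1953] rel case yaw -0.16 sd [1.2 2.6]
FM 12 [0.4817 0.2608] rel case yaw 0.14 sd [1.4 6.9]
FR 13 [0.4745 0.205 ] rel case yaw 0.19 sd [1.8 5.6]
```

Request:
arm_command(increments=[{"slide":[0,0,0],"yaw":0.1,"gripper":0.2},{"slide":[0,0,0],"yaw":0.2,"gripper":0.2},{"slide":[0,0,0],"yaw":0.3,"gripper":0.2},{"slide":[0,0,0],"yaw":0.4,"gripper":0.2},{"slide":[0,0,0],"yaw":0.5,"gripper":0.2},{"slide":[0,0,0],"yaw":0.56,"gripper":0.2},{"slide":[0,0,0],"yaw":0.56,"gripper":0.2}])

```text
time_s: 23.08
ee_pos: [0.5266, 0.2, 0.058]
eef_rot: [-3.141, 0.002, -2.756]
force: [3.1, -0.9, 0.2]
grip_width: 0.0276
```

```bash
python3 -c "
from h import *
st()"
```

```text
time_s 23.075
ee_pos [0.5266 0.2    0.058 ]
eef_rot [-3.1411e+00  1.7000e-03 -2.7556e+00]
qpos [ 2.9810e-01  4.9080e-01  1.6241e+00 -4.0000e-04  1.0250e+00 -1.6584e+00]
force [ 3.0586 -0.904   0.2344]
moment [-0.2147 -1.0019 -0.0482]
grip_width 0.0276
```

Request:
arm_command(increments=[{"slide":[0,0,0],"yaw":0,"gripper":0.43},{"slide":[0,0,0],"yaw":0,"gripper":0.43},{"slide":[0,0,0.05],"yaw":0,"gripper":0.43},{"slide":[0,0,0.072],"yaw":-0.15,"gripper":0.43},{"slide":[0.002,0.02,0.072],"yaw":-0.32,"gripper":0.43},{"slide":[0.003,0.04,0.072],"yaw":-0.49,"gripper":0.43},{"slide":[0.004,0.056,0.072],"yaw":-0.66,"gripper":0.43},{"slide":[0.004,0.056,0.06],"yaw":-0.83,"gripper":0.43}])

```text
time_s: 24.08
ee_pos: [0.53, 0.2572, 0.1178]
eef_rot: [3.141, 0.001, 2.694]
force: [0.0, -0.9, 0.5]
grip_width: 0.0407
```

Request:
arm_command(increments=[{"slide":[0,0,0],"yaw":-0.09,"gripper":0.43},{"slide":[0,0,-0.03],"yaw":-0.09,"gripper":0.43},{"slide":[0,0,-0.05],"yaw":-0.09,"gripper":0.43},{"slide":[0,0,-0.06],"yaw":-0.09,"gripper":0.43},{"slide":[0,0,-0.06],"yaw":-0.09,"gripper":0.25},{"slide":[0,0,-0.06],"yaw":-0.09,"gripper":0.25},{"slide":[0,0,-0.06],"yaw":-0.09,"gripper":0.2}])

```text
time_s: 24.95
ee_pos: [0.5302, 0.2561, 0.0581]
eef_rot: [3.141, 0.0, 2.609]
force: [-0.1, 0.4, -0.6]
grip_width: 0.0278
```

Request:
arm_command(increments=[{"slide":[0,0,0],"yaw":0.06,"gripper":0.2},{"slide":[0,0,0],"yaw":0.12,"gripper":0.2},{"slide":[0,0,0],"yaw":0.18,"gripper":0.2},{"slide":[0,0,0],"yaw":0.24,"gripper":0.2},{"slide":[0,0,0],"yaw":0.3,"gripper":0.2},{"slide":[0,0,0],"yaw":0.36,"gripper":0.2}])

```text
time_s: 25.7
ee_pos: [0.5304, 0.2564, 0.0581]
eef_rot: [3.14, 0.001, 2.97]
force: [0.5, 2.7, -0.5]
grip_width: 0.0281
```

```bash
python3 -c "
from h import *
st()
snap('side','s16');stripes(ld('s16'))"
```

```text
time_s 25.7
ee_pos [0.5304 0.2564 0.0581]
eef_rot [3.1404e+00 1.2000e-03 2.9702e+00]
qpos [ 3.8790e-01  5.4060e-01  1.5456e+00  4.0000e-04  1.0537e+00 -1.0118e+00]
force [ 0.5076  2.6905 -0.5409]
moment [ 0.6898 -0.3273 -0.2388]
grip_width 0.0281
BL 18 [0.5419 0.3119] rel case yaw 0.00 sd [1.3 6.3]
BM 8 [0.5334 0.2515] rel case yaw 0.26 sd [1.1 4.5]
BR 6 [0.5301 0.1979] rel case yaw 1.09 sd [1.7 2.5]
FM 12 [0.4795 0.261 ] rel case yaw 0.34 sd [1.4 4.8]
FR 12 [0.476  0.2057] rel case yaw 0.25 sd [1.4 6.2]
```

Request:
arm_command(increments=[{"slide":[0,0,0],"yaw":0,"gripper":0.43},{"slide":[0,0,0],"yaw":0,"gripper":0.43},{"slide":[0,0,0.05],"yaw":0,"gripper":0.43},{"slide":[0,0,0.07],"yaw":-0.05,"gripper":0.43},{"slide":[0.002,0.028,0.07],"yaw":-0.2,"gripper":0.43},{"slide":[0.004,0.056,0.07],"yaw":-0.36,"gripper":0.43},{"slide":[0.004,0.056,0.07],"yaw":-0.36,"gripper":0.43},{"slide":[0.004,0.056,0.03],"yaw":-0.36,"gripper":0.43}])

```text
time_s: 26.75
ee_pos: [0.5353, 0.3123, 0.0895]
eef_rot: [3.137, 0.003, 2.612]
force: [1.2, -0.1, -0.9]
grip_width: 0.0402
```

Request:
arm_command(increments=[{"slide":[0,0,-0.02],"yaw":0,"gripper":0.43},{"slide":[0,0,-0.03],"yaw":0,"gripper":0.43},{"slide":[0,0,-0.03],"yaw":0,"gripper":0.25},{"slide":[0,0,-0.03],"yaw":0,"gripper":0.25},{"slide":[0,0,-0.03],"yaw":0,"gripper":0.2},{"slide":[0,0,-0.03],"yaw":0.06,"gripper":0.2},{"slide":[0,0,-0.03],"yaw":0.12,"gripper":0.2},{"slide":[0,0,-0.03],"yaw":0.18,"gripper":0.2}])

```text
time_s: 27.75
ee_pos: [0.5344, 0.3123, 0.0582]
eef_rot: [3.14, 0.001, 2.791]
force: [1.2, 1.7, 0.5]
grip_width: 0.0278
```

Request:
arm_command(increments=[{"slide":[0,0,0],"yaw":0.06,"gripper":0.2},{"slide":[0,0,0],"yaw":0.12,"gripper":0.2},{"slide":[0,0,0],"yaw":0.18,"gripper":0.2}])

```text
time_s: 28.12
ee_pos: [0.5345, 0.3123, 0.0582]
eef_rot: [3.141, 0.001, 2.971]
force: [2.5, 0.7, 0.6]
grip_width: 0.0278
```

```bash
python3 -c "
from h import *
st()
snap('side','s17');stripes(ld('s17'))"
```

```text
time_s 28.125
ee_pos [0.5345 0.3123 0.0582]
eef_rot [3.1406e+00 1.5000e-03 2.9708e+00]
qpos [ 4.6960e-01  5.9920e-01  1.4508e+00 -1.0000e-04  1.0898e+00 -9.3030e-01]
force [2.4643 0.7161 0.6323]
moment [ 0.1141 -0.5593  0.0152]
grip_width 0.0278
BL 6 [0.5363 0.3081] rel case yaw 0.36 sd [1.  4.9]
BM 13 [0.5338 0.2561] rel case yaw 0.23 sd [1.3 6.1]
BR 12 [0.5328 0.2006] rel case yaw 0.91 sd [1.8 5.8]
FM 11 [0.4801 0.2614] rel case yaw 0.33 sd [1.2 5.7]
FR 10 [0.4734 0.2048] rel case yaw 0.30 sd [1.4 6.7]
```

Request:
arm_command(increments=[{"slide":[0,0,0],"yaw":0.1,"gripper":0.2},{"slide":[0,0,0],"yaw":0.2,"gripper":0.2},{"slide":[0,0,0],"yaw":0.3,"gripper":0.2},{"slide":[0,0,0],"yaw":0.4,"gripper":0.2},{"slide":[0,0,0],"yaw":0.5,"gripper":0.2},{"slide":[0,0,0],"yaw":0.56,"gripper":0.2},{"slide":[0,0,0],"yaw":0.56,"gripper":0.2}], grip_force=30)

```text
time_s: 29.05
ee_pos: [0.5348, 0.3118, 0.0581]
eef_rot: [-3.141, 0.002, -2.756]
force: [4.3, -2.2, 1.0]
grip_width: 0.0275
```

```bash
python3 - <<'E'
from h import *
st()
t=ld("top0");s=ld("side0")
def tri(u,v):
    (o1,d1),(o2,d2)=ray(t,u),ray(s,v); A=np.stack([d1,-d2],1); k=np.linalg.lstsq(A,o2-o1,rcond=None)[0]
    a,b=o1+k[0]*d1,o2+k[1]*d2; return np.round((a+b)/2,4),np.round(np.linalg.norm(a-b),4)
for v in((274.3,247.1),(282.5,233.6)):
  for u in ((246,241.4),(265.5,239.5)): print(u,v,tri(u,v))
E
```

```text
time_s 29.05
ee_pos [0.5348 0.3118 0.0581]
eef_rot [-3.1409e+00  1.8000e-03 -2.7556e+00]
qpos [ 4.6910e-01  5.9940e-01  1.4509e+00 -9.0000e-04  1.0896e+00 -1.4873e+00]
force [ 4.2675 -2.2152  0.9676]
moment [-0.5285 -1.1895 -0.0789]
grip_width 0.0275
(246, 241.4) (274.3, 247.1) (array([0.4786, 0.0726, 0.0453]), np.float64(0.0009))
(265.5, 239.5) (274.3, 247.1) (array([0.4951, 0.0278, 0.0147]), np.float64(0.0161))
(246, 241.4) (282.5, 233.6) (array([0.4661, 0.0678, 0.0822]), np.float64(0.0112))
(265.5, 239.5) (282.5, 233.6) (array([0.4815, 0.024 , 0.0545]), np.float64(0.0029))
```

Request:
arm_command(increments=[{"slide":[0,0,0.02],"yaw":0,"gripper":0.2},{"slide":[0,0,0.05],"yaw":0,"gripper":0.2},{"slide":[0,0,0.09],"yaw":0,"gripper":0.2},{"slide":[0,0,0.13],"yaw":0,"gripper":0.2},{"slide":[0,0,0.15],"yaw":0,"gripper":0.2}])

```text
time_s: 29.68
ee_pos: [0.5339, 0.3125, 0.2113]
eef_rot: [3.141, 0.003, -2.755]
force: [0.6, -0.4, -1.3]
grip_width: 0.0271
```

```bash
python3 - <<'E'
from h import *
st()
E
```

```text
time_s 29.675
ee_pos [0.5339 0.3125 0.2113]
eef_rot [ 3.1408e+00  3.1000e-03 -2.7554e+00]
qpos [ 4.7010e-01  4.4880e-01  1.3045e+00  5.0000e-04  1.3852e+00 -1.4869e+00]
force [ 0.5892 -0.3628 -1.2609]
moment [ 0.1182 -0.1202 -0.0253]
grip_width 0.0271
```

Request:
arm_command(increments=[{"slide":[-0.015,-0.045,0],"yaw":-0.05,"gripper":0.2},{"slide":[-0.03,-0.09,0],"yaw":-0.1,"gripper":0.2},{"slide":[-0.05,-0.14,0],"yaw":-0.15,"gripper":0.2},{"slide":[-0.065,-0.19,0],"yaw":-0.2,"gripper":0.2},{"slide":[-0.08,-0.24,0],"yaw":-0.25,"gripper":0.2},{"slide":[-0.095,-0.29,-0.01],"yaw":-0.3,"gripper":0.2},{"slide":[-0.11,-0.34,-0.02],"yaw":-0.35,"gripper":0.2},{"slide":[-0.114,-0.375,-0.04],"yaw":-0.35,"gripper":0.2}])

```text
time_s: 30.68
ee_pos: [0.4195, -0.0644, 0.1689]
eef_rot: [-3.141, 0.002, -3.107]
force: [1.8, 0.0, -1.8]
grip_width: 0.0276
```

Request:
arm_command(increments=[{"slide":[0,0,-0.03],"yaw":0,"gripper":0.2},{"slide":[0,0,-0.07],"yaw":0,"gripper":0.2},{"slide":[0,0,-0.09],"yaw":0,"gripper":0.2},{"slide":[0,0,-0.09],"yaw":0,"gripper":0.2}])

```text
time_s: 31.18
ee_pos: [0.4195, -0.0626, 0.0775]
eef_rot: [3.141, -0.002, -3.105]
force: [1.0, 0.2, -0.4]
grip_width: 0.0272
```

```bash
python3 - <<'E'
from h import *
st()
s=snap("side","s18");t=snap("top","t18")
o=np.hstack([cv2.resize(s["color"][170:310,130:410,::-1],(560,280)),cv2.resize(t["color"][180:290,110:340,::-1],(240,115)).repeat(1,0)[:115] if 0 else np.zeros((280,1,3),np.uint8)])
T=cv2.resize(t["color"][180:290,110:340,::-1],(560,268),interpolation=cv2.INTER_CUBIC)
cv2.imwrite("pics/c18.png",np.vstack([o[:,:560],T]))
E
```

```text
time_s 31.175
ee_pos [ 0.4195 -0.0626  0.0775]
eef_rot [ 3.1408e+00 -1.7000e-03 -3.1053e+00]
qpos [-2.3480e-01  1.8870e-01  1.9917e+00  4.0000e-04  9.6300e-01 -1.8420e+00]
force [ 1.0089  0.1629 -0.4479]
moment [ 0.0398 -0.1306  0.0023]
grip_width 0.0272
```

View pics/c18.png

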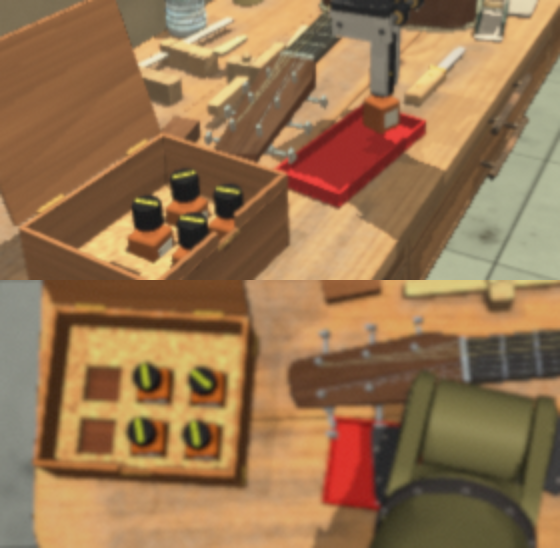

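```bash
python3 - <<'E'
from h import *
stripes(ld("t18"))
c=ld("t18")
print(proj(c,[[.4387,-.0196,.02]]))
E
```

```text
BL 0
BM 33 [0.5315 0.2584] rel case yaw 0.26 sd [2.4 7.2]
BR 33 [0.5275 0.2011] rel case yaw 0.87 sd [2.3 7.1]
FM 34 [0.4757 0.263 ] rel case yaw 0.26 sd [2.2 7.7]
FR 36 [0.4716 0.207 ] rel case yaw 0.28 sd [2.3 7.8]
[[283.30438448 257.79678204]]
```

Request:
arm_command(increments=[{"slide":[0,0,-0.015],"yaw":0,"gripper":0.2},{"slide":[0,0,-0.02],"yaw":0,"gripper":0.2},{"slide":[0,0,-0.0225],"yaw":0,"gripper":0.2},{"slide":[0,0,-0.0225],"yaw":0,"gripper":0.2}])

```text
time_s: 31.78
ee_pos: [0.4203, -0.063, 0.0555]
eef_rot: [-3.141, 0.001, -3.104]
force: [-0.4, 0.0, -0.2]
grip_width: 0.0273
```

Request:
arm_command(increments=[{"slide":[0,0,0],"yaw":0,"gripper":0.35},{"slide":[0,0,0],"yaw":0,"gripper":0.43},{"slide":[0,0,0.03],"yaw":0,"gripper":0.43},{"slide":[0,0,0.08],"yaw":0,"gripper":0.43},{"slide":[0,0.03,0.12],"yaw":-0.03,"gripper":0.43},{"slide":[0.02,0.08,0.12],"yaw":-0.06,"gripper":0.43},{"slide":[0.04,0.13,0.12],"yaw":-0.09,"gripper":0.43},{"slide":[0.065,0.18,0.11],"yaw":-0.12,"gripper":0.43}])

```text
time_s: 32.78
ee_pos: [0.4857, 0.1188, 0.1657]
eef_rot: [3.141, 0.002, 3.058]
force: [0.6, -0.9, -0.4]
grip_width: 0.0402
```

Request:
arm_command(increments=[{"slide":[0.022,0.045,-0.01],"yaw":0,"gripper":0.43},{"slide":[0.041,0.083,-0.02],"yaw":0,"gripper":0.43},{"slide":[0.041,0.083,-0.05],"yaw":0,"gripper":0.43},{"slide":[0.041,0.083,-0.09],"yaw":0,"gripper":0.43},{"slide":[0.041,0.083,-0.1075],"yaw":0,"gripper":0.43},{"slide":[0.041,0.083,-0.1075],"yaw":0,"gripper":0.25},{"slide":[0.041,0.083,-0.1075],"yaw":0,"gripper":0.2},{"slide":[0.041,0.083,-0.1075],"yaw":0,"gripper":0.2}])

```text
time_s: 33.78
ee_pos: [0.5266, 0.2003, 0.0587]
eef_rot: [3.141, 0.002, 3.059]
force: [0.6, 1.6, -0.1]
grip_width: 0.0275
```

```bash
python3 - <<'E'
from h import *
st()
E
```

```text
time_s 33.775
ee_pos [0.5266 0.2003 0.0587]
eef_rot [3.1406e+00 1.9000e-03 3.0587e+00]
qpos [ 2.9840e-01  4.8990e-01  1.6237e+00  3.0000e-04  1.0258e+00 -1.1896e+00]
force [ 0.5537  1.6252 -0.1278]
moment [ 0.4806 -0.2818 -0.0171]
grip_width 0.0275
```

Request:
arm_command(increments=[{"slide":[0,0,0.02],"yaw":0,"gripper":0.2},{"slide":[0,0,0.06],"yaw":0,"gripper":0.2},{"slide":[0,0,0.1],"yaw":0,"gripper":0.2},{"slide":[0,0,0.14],"yaw":0,"gripper":0.2},{"slide":[-0.02,-0.04,0.15],"yaw":-0.05,"gripper":0.2},{"slide":[-0.05,-0.09,0.15],"yaw":-0.1,"gripper":0.2},{"slide":[-0.08,-0.14,0.15],"yaw":-0.15,"gripper":0.2},{"slide":[-0.0956,-0.188,0.14],"yaw":-0.15,"gripper":0.2}])

```text
time_s: 34.78
ee_pos: [0.4294, 0.0107, 0.1987]
eef_rot: [3.141, 0.003, 2.908]
force: [1.1, -0.4, -1.0]
grip_width: 0.0275
```

Request:
arm_command(increments=[{"slide":[0,0,-0.04],"yaw":0,"gripper":0.2},{"slide":[0,0,-0.09],"yaw":0,"gripper":0.2},{"slide":[0,0,-0.125],"yaw":0,"gripper":0.2},{"slide":[0,0,-0.138],"yaw":0,"gripper":0.2},{"slide":[0,0,-0.142],"yaw":0,"gripper":0.2},{"slide":[0,0,-0.142],"yaw":0,"gripper":0.2}])

```text
time_s: 35.52
ee_pos: [0.4312, 0.012, 0.0566]
eef_rot: [3.141, 0.002, 2.909]
force: [0.3, 0.3, -1.8]
grip_width: 0.0274
```

```bash
python3 - <<'E'
from h import *
st()
E
```

```text
time_s 35.525
ee_pos [0.4312 0.012  0.0566]
eef_rot [3.1413e+00 2.0000e-03 2.9089e+00]
qpos [-0.057   0.2386  1.9904 -0.      0.9106 -1.3951]
force [ 0.2836  0.3199 -1.772 ]
moment [ 0.0145 -0.1708  0.0528]
grip_width 0.0274
```

Request:
arm_command(increments=[{"slide":[0,0,-0.0015],"yaw":0,"gripper":0.2},{"slide":[0,0,-0.0015],"yaw":0,"gripper":0.2},{"slide":[0,0,-0.0015],"yaw":0,"gripper":0.33},{"slide":[0,0,-0.0015],"yaw":0,"gripper":0.43},{"slide":[0,0,0.03],"yaw":0,"gripper":0.43},{"slide":[0,0,0.08],"yaw":0,"gripper":0.43},{"slide":[-0.02,0,0.13],"yaw":0,"gripper":0.43},{"slide":[-0.06,0,0.16],"yaw":0,"gripper":0.43}])

```text
time_s: 36.52
ee_pos: [0.3703, 0.012, 0.2176]
eef_rot: [3.141, 0.002, 2.909]
force: [-0.4, 0.7, -0.4]
grip_width: 0.0405
```

```bash
python3 - <<'E'
from h import *
st()
t=ld("top0")
for z in(.2,.4,.6): print(z,[np.round(onz(t,(u/1.4,v/1.4),z),3)[:2] for u,v in((385,140),(368,2),(525,120))])
s=ld("side0")
def tri(u,v):
    (o1,d1),(o2,d2)=ray(t,u),ray(s,v); A=np.stack([d1,-d2],1); k=np.linalg.lstsq(A,o2-o1,rcond=None)[0]
    a,b=o1+k[0]*d1,o2+k[1]*d2; return np.round((a+b)/2,4),np.round(np.linalg.norm(a-b),4)
print("glue tip",tri((290/1.4,135/1.4),(175/1.4,265/1.4)))
print("cab corner?",tri((385/1.4,140/1.4),(293/1.4,63/1.4)))
snap("wrist","w19");t=snap("top","t19");s=snap("side","s19")
T=cv2.resize(t["color"][130:300,110:440,::-1],(660,340),interpolation=cv2.INTER_CUBIC)
S=cv2.resize(s["color"][140:310,90:420,::-1],(500,257),interpolation=cv2.INTER_CUBIC)
o=np.zeros((597,660,3),np.uint8);o[:340]=T;o[340:,:500]=S;cv2.imwrite("pics/c19.png",o)
E
```

```text
time_s 36.525
ee_pos [0.3703 0.012  0.2176]
eef_rot [3.1413e+00 2.3000e-03 2.9088e+00]
qpos [-6.6600e-02 -1.2800e-01  1.9567e+00 -1.0000e-04  1.3106e+00 -1.4045e+00]
force [-0.3855  0.694  -0.4413]
moment [ 0.0449 -0.1318  0.0316]
grip_width 0.0405
0.2 [array([ 0.785, -0.008]), array([1.047, 0.017]), array([ 0.816, -0.245])]
0.4 [array([ 0.692, -0.01 ]), array([0.91 , 0.011]), array([ 0.718, -0.207])]
0.6 [array([ 0.599, -0.011]), array([0.773, 0.005]), array([ 0.62 , -0.168])]
glue tip (array([0.8187, 0.1578, 0.1582]), np.float64(0.0028))
cab corner? (array([ 0.6669, -0.0092,  0.4575]), np.float64(0.0037))
```

View pics/c19.png

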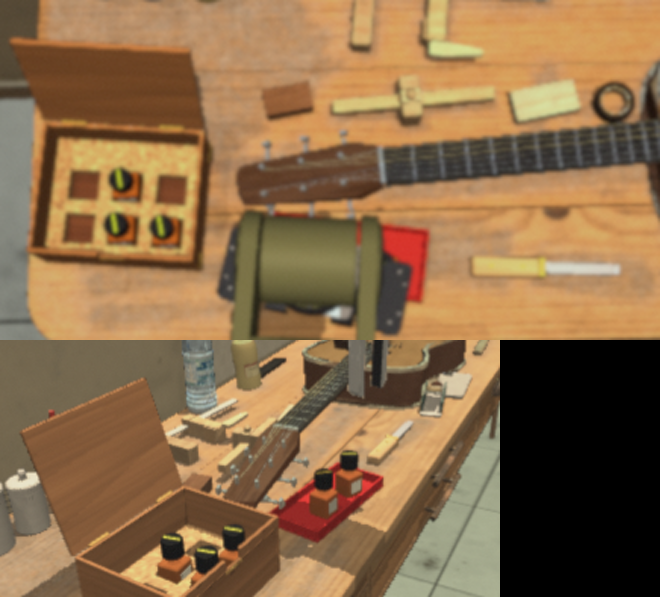

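Request:
arm_command(increments=[{"slide":[0.02,0.03,0.03],"yaw":0.02,"gripper":0.0},{"slide":[0.05,0.06,0.06],"yaw":0.04,"gripper":0.0},{"slide":[0.09,0.09,0.075],"yaw":0.06,"gripper":0.0},{"slide":[0.135,0.12,0.075],"yaw":0.08,"gripper":0.0},{"slide":[0.18,0.15,0.075],"yaw":0.1,"gripper":0.0},{"slide":[0.225,0.18,0.075],"yaw":0.13,"gripper":0.0},{"slide":[0.27,0.202,0.075],"yaw":0.15,"gripper":0.0},{"slide":[0.307,0.202,0.075],"yaw":0.15,"gripper":0.0}], grip_force=20)

```text
time_s: 37.67
ee_pos: [0.6789, 0.2158, 0.2871]
eef_rot: [-3.141, -0.003, 3.061]
force: [-0.2, 0.0, -0.2]
grip_width: -0.0002
```

Request:
arm_command(increments=[{"slide":[0,0,0],"yaw":0,"gripper":0.0},{"slide":[0,0,0],"yaw":0,"gripper":0.0}])

```text
time_s: 37.92
ee_pos: [0.6772, 0.2141, 0.289]
eef_rot: [-3.141, -0.002, 3.059]
force: [0.5, -0.1, 1.5]
grip_width: 0.0004
```

```bash
python3 - <<'E'
from h import *
st()
t=ld("t19")
for p in((116,149),(205,156)): print(np.round(onz(t,p,.244),4))
E
```

```text
time_s 37.925
ee_pos [0.6772 0.2141 0.289 ]
eef_rot [-3.1411e+00 -1.6000e-03  3.0587e+00]
qpos [ 2.5470e-01  6.6090e-01  8.1070e-01  1.0000e-04  1.6716e+00 -1.2332e+00]
force [ 0.5154 -0.0574  1.4679]
moment [ 0.0605 -0.1608 -0.001 ]
grip_width 0.0004
[0.6557 0.3449 0.244 ]
[0.6348 0.148  0.244 ]
```

Request:
arm_command(increments=[{"slide":[0,0,-0.04],"yaw":0,"gripper":0.0},{"slide":[0,0,-0.078],"yaw":0,"gripper":0.0},{"slide":[-0.02,0.0016,-0.078],"yaw":0,"gripper":0.0},{"slide":[-0.043,0.0034,-0.0765],"yaw":0,"gripper":0.0},{"slide":[-0.066,0.0052,-0.0735],"yaw":0,"gripper":0.0},{"slide":[-0.092,0.0073,-0.0745],"yaw":0,"gripper":0.0},{"slide":[-0.1176,0.0093,-0.08],"yaw":0,"gripper":0.0},{"slide":[-0.1176,0.0093,-0.08],"yaw":0,"gripper":0.0}])

```text
time_s: 38.92
ee_pos: [0.5584, 0.2236, 0.2114]
eef_rot: [3.141, 0.001, 3.06]
force: [-0.1, 0.3, -0.0]
grip_width: 0.0005
```

```bash
python3 - <<'E'
from h import *
st()
snap("side","s20",(90,140,350,330),3)
E
```

```text
time_s 38.925
ee_pos [0.5584 0.2236 0.2114]
eef_rot [3.1411e+00 9.0000e-04 3.0597e+00]
qpos [ 3.1990e-01  4.1080e-01  1.3579e+00  1.0000e-04  1.3719e+00 -1.1690e+00]
force [-0.1022  0.3425 -0.0312]
moment [ 0.0505 -0.149  -0.0048]
grip_width 0.0005
```

View pics/s20.png

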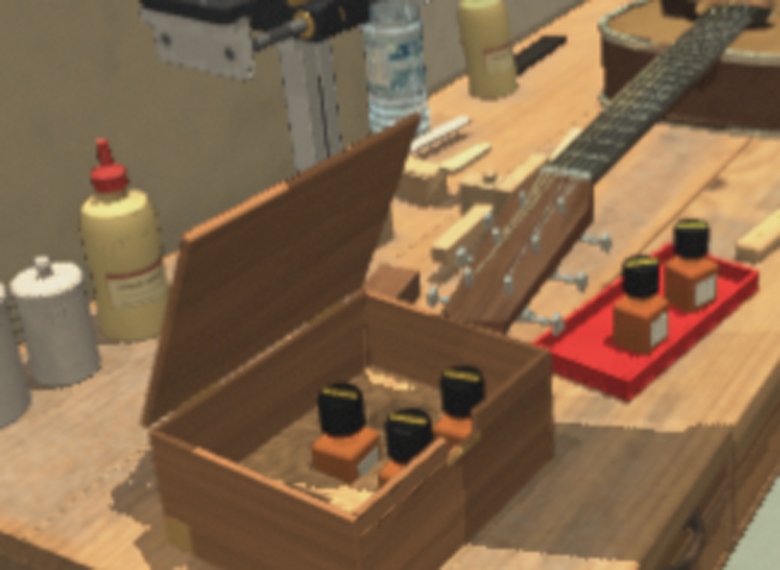

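Request:
arm_command(increments=[{"slide":[-0.012,0.001,-0.005],"yaw":0,"gripper":0.0},{"slide":[-0.0237,0.0019,-0.0115],"yaw":0,"gripper":0.0},{"slide":[-0.035,0.0027,-0.019],"yaw":0,"gripper":0.0},{"slide":[-0.045,0.0036,-0.028],"yaw":0,"gripper":0.0},{"slide":[-0.0627,0.0049,-0.047],"yaw":0,"gripper":0.0},{"slide":[-0.0764,0.006,-0.069],"yaw":0,"gripper":0.0},{"slide":[-0.083,0.0065,-0.082],"yaw":0,"gripper":0.0},{"slide":[-0.0854,0.0067,-0.094],"yaw":0,"gripper":0.0}])

```text
time_s: 39.98
ee_pos: [0.4744, 0.2301, 0.1161]
eef_rot: [3.141, 0.0, 3.059]
force: [-0.6, -0.1, 1.6]
grip_width: 0.0003
```

Request:
arm_command(increments=[{"slide":[-0.002,0,-0.009],"yaw":0,"gripper":0.0},{"slide":[-0.003,0,-0.016],"yaw":0,"gripper":0.0},{"slide":[-0.004,0,-0.021],"yaw":0,"gripper":0.0},{"slide":[-0.004,0,-0.022],"yaw":0,"gripper":0.0}])

```text
time_s: 40.48
ee_pos: [0.4707, 0.2301, 0.0951]
eef_rot: [3.141, 0.001, 3.059]
force: [-5.0, -3.5, 14.8]
grip_width: 0.0002
```

```bash
python3 - <<'E'
from h import *
st()
E
```

```text
time_s 40.475
ee_pos [0.4707 0.2301 0.0951]
eef_rot [3.1414e+00 8.0000e-04 3.0588e+00]
qpos [ 3.8480e-01  3.6260e-01  1.7127e+00 -2.0000e-04  1.0656e+00 -1.1031e+00]
force [-5.0408 -3.5112 14.7709]
moment [-0.4485  0.7009 -0.0143]
grip_width 0.0002
```

Request:
arm_command(increments=[{"slide":[0,0,0.03],"yaw":0,"gripper":0.0},{"slide":[0,0,0.08],"yaw":0,"gripper":0.0},{"slide":[-0.04,-0.05,0.12],"yaw":0,"gripper":0.0},{"slide":[-0.08,-0.1,0.14],"yaw":0,"gripper":0.0},{"slide":[-0.11,-0.15,0.15],"yaw":0,"gripper":0.0},{"slide":[-0.11,-0.2,0.15],"yaw":0,"gripper":0.0},{"slide":[-0.11,-0.2,0.15],"yaw":0,"gripper":0.0},{"slide":[-0.11,-0.2,0.15],"yaw":0,"gripper":0.0}])

```text
time_s: 41.48
ee_pos: [0.3605, 0.0302, 0.2445]
eef_rot: [3.141, 0.0, 3.058]
force: [0.4, 0.6, -0.5]
grip_width: 0.0004
```

```bash
python3 - <<'E'
from h import *
st()
t=snap("top","t21");s=snap("side","s21")
T=cv2.resize(t["color"][170:290,110:440,::-1],(800,291),interpolation=cv2.INTER_CUBIC)
S=cv2.resize(s["color"][190:340,110:420,::-1],(620,300),interpolation=cv2.INTER_CUBIC)
o=np.zeros((591,800,3),np.uint8);o[:291]=T;o[291:,:620]=S;cv2.imwrite("pics/c21.png",o)
E
```

```text
time_s 41.475
ee_pos [0.3605 0.0302 0.2445]
eef_rot [3.1414e+00 2.0000e-04 3.0580e+00]
qpos [-1.7800e-02 -1.7070e-01  1.9301e+00  2.0000e-04  1.3819e+00 -1.5050e+00]
force [ 0.3563  0.5571 -0.4743]
moment [ 0.0058 -0.1057  0.0123]
grip_width 0.0004
```

View pics/c21.png

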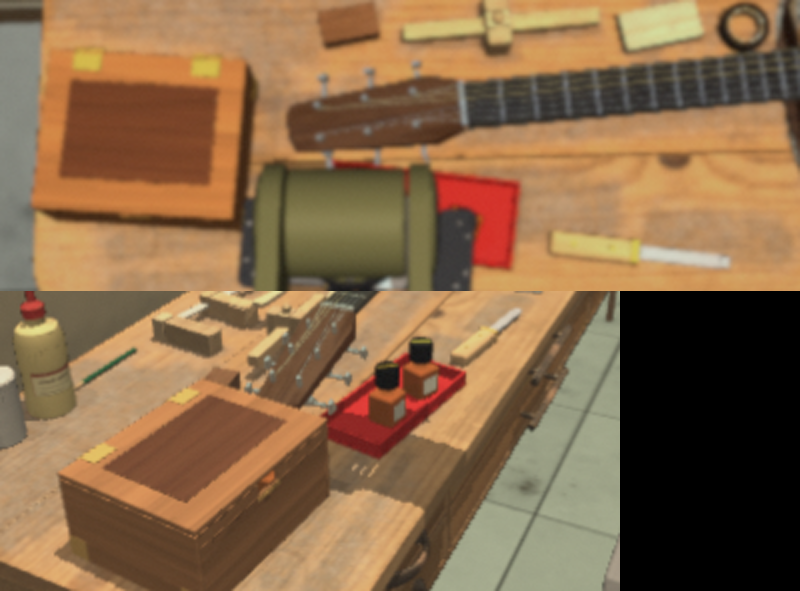

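```bash
python3 -c "
from station import job
print(job.hand_in())"
```

```text
the job is handed in; nothing more can be done
None
```

The job is done and handed in after about 41 s of robot time. I levered the lid up with the knife in the notch, opened it to about 1.86 rad and laid the knife back flat on the bench. There were five bottles; the front-left pocket was empty.

| Bottle (pocket, seen from the front) | Twisting moment | Stripe turn | Result |
|---|---|---|---|
| Back left | under 0.1 N m | about 0.36 rad when last read; wrist turned about 0.9 rad | loose |
| Back right | under 0.1 N m | about 0.9 rad | loose |
| Back middle | 0.24 N m | about 0.26 rad | tight |
| Front middle | 0.37 N m | about 0.26 rad | tight |
| Front right | 0.24–0.31 N m | about 0.28 rad | tight |

About 0.27 rad is the cap play plus the pocket play, so those three stopped where a tight cap should. The first reading on the front-right bottle was unclear, so I twisted it a second time. I did not read the back-left stripe again after the full turn.

Both loose bottles now stand in the red tray, and the three tight ones are in the case. I pressed the lid shut with about 15 N, and the fingertips stopped at 95 mm, the height of the closed lid.

- **Last pictures:** they show the lid flush, both bottles upright, the bystander pieces apparently unmoved and the knife flat.
- **Knife angle:** the knife lies turned slightly from where I put it. The robot was not near it at the time, so I take this to be the announced knock.

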